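# Pack the optics case and latch it

### The arm

A 6-joint arm with a two-finger parallel gripper is mounted at the origin on the work surface. World frame = base frame: x ahead of the robot, y to its left, z up, the work surface at z = 0. Lengths are in m, angles in rad, forces in N, time in s.
With the tool pointing down it reaches from about 0.35 to 0.775 m from the base axis. Payload 5.5 kg.
Tool frame: the origin (TCP) lies at the very end of the fingers, on their centre line; the grasp point (between the pads) lies 19 mm behind it; z points along the fingers, y is the line along which they close (so a half turn about z gives the same grasp; the last joint's range is limited). The gripper opens to 85 mm and grips with 20 to 120 N. Pads are 22 mm wide; open, the fingers measure 114 mm over their backs; the gripper's body (76 mm by 85 mm) begins 54 mm behind the grasp point. The pads swing forward as they close: fully open they stand 13 mm farther back than shut.
Start: joints at [-1.318, 0.313, 0.046, 1.304, 0, 1.431], TCP at [0.22, -0.531, 0.231] pointing down, gripper open.
Joint ranges: [-2.76, 2.76], [-0.86, 1.69], [-1.03, 1.26], [-2.2, 2.34], [-1.47, 1.5], [-3.14, 3.14]. Speed limits (rad/s): [2.57, 2.57, 3.14, 3.14, 3.14, 3.14].

### API

Orientations are given as a unit quaternion [w, x, y, z].
In Python, from workcell import get_state, read_camera, calibration, hand_in gives the robot as it stands.
- The arm moves only by the tool drive_tool, never from a script. Its argument "deltas" is a list that holds one entry, the list of rows, each a list of 7 numbers: the closure in counts, from 0 (fully open) to 255 (shut), then the shift along the tool's x, y, z in m, then the turn, a rotation vector about the tool's x, y, z in degrees. A call has 1 to 12 rows; each row is the pose to reach, as a shift and turn from the pose commanded when the call began, along the tool's axes at that moment; what a row does not reach only later rows make up. A row lasts 1/8 s, in which the tool goes at most 62.5 mm and 10.7 degrees, less where a joint would pass 70% of its speed; a pose out of reach is approached as far as the arm can. A call with a gripper value outside its range is refused whole. The fingers move at their own pace and stop on an object; "newtons" is the grip in N (left out, the last holds). Time passes only in rows, so rows that repeat a pose let the fingers close. It gives the time, the measured TCP pose, the force, the opening and the grip force at its end, in the units of the state.
- get_state(): the state, without advancing time (a new reading comes with each control period).
- read_camera(name): name is "side" or "top"; returns (picture, depth): 420x560x3 uint8, red, green, blue; 420x560 float32, m along the optical axis (not along the pixel's ray), 0 where there is no reading.
- calibration(name): a dict with "mtx" (3x3 intrinsics, pixels), "world_from_camera" (4x4, takes a point from camera to world coordinates). Camera axes: x right, y up, looking along -z (the intrinsics and any distortion apply to the point x, -y, -z); pixel columns grow to the right and rows downward; lengths in m; the calibration is good to about 2 mm. A picture is of the moment at which its call begins. calibration takes no time and is no camera call.
- hand_in(): hands the job in; it is judged then, once.
The state is a dict: "clock": time; "joint_pos": joint angles; "qvel": joint speeds; "tau": joint torques, N m; "tcp_pos": TCP position; "orientation": TCP orientation; "wrist_force": force on the tool from outside, world axes, zero at the start; "ft_torque": the same for the moment, N m; "finger_gap": finger opening in m; "grip_force": force on a finger pad.
Only numpy, scipy, OpenCV 4.12 (cv2) and the standard library are available. Lean on these libraries where they do the work, as an engineer would, in place of code of your own. Each camera call takes 0.05 s, during which the arm holds its last target. There are 200 camera calls.

### The job

The practical is over: lay every optical part that is out on the bench down flat in the foam pockets of the open wooden case, one to a pocket. Then close the case: with its latch side raised, hook the lid's rear lip over the rail on the back of the case and swing the lid down flat. Hook the latch's wire bail over the lid's keeper and press the red lever past centre until it snaps fully shut, leaving the other things on the bench where they are.

Things in the scene. Friction and masses are not known exactly. Their poses are not given: they have to be found in the camera images.
- case: Open wooden case, fixed to the bench: 184 (own x) x 216 (own y) mm, 6 mm walls, rim 114 mm above the bench. Origin: middle of its underside, at bench height. Own -x is the front with the latch, own +x the back with the rail, own z up. Inside is dark foam with four pockets, each 62 (own x) x 98 (own y) x 16 mm deep; their floor is 50 mm below the rim.
- pocket0 (a point): Middle of the floor of foam pocket 0 (front half, own -y half), 64 mm above the bench; axes as the case's. A part lies in it with its long side along the case's y; a pocket takes only one part.
- pocket1 (a point): Middle of the floor of foam pocket 1 (front half, own +y half), 64 mm above the bench; axes as the case's. A part lies in it with its long side along the case's y; a pocket takes only one part.
- pocket2 (a point): Middle of the floor of foam pocket 2 (back half, own -y half), 64 mm above the bench; axes as the case's. A part lies in it with its long side along the case's y; a pocket takes only one part.
- pocket3 (a point): Middle of the floor of foam pocket 3 (back half, own +y half), 64 mm above the bench; axes as the case's. A part lies in it with its long side along the case's y; a pocket takes only one part.
- rail_mid (a point): Middle of the axis of the steel rail on the back of the case: bar of 8 mm diameter along the case's y, axis 14 mm behind the back wall and 6.5 mm below the rim, held at its ends by brackets whose inner faces are 184 mm apart. Axes as the case's.
- lever_pivot (a point): Middle of the fixed pin on the case's front on which the latch lever turns: 30 mm in front of the front wall, 87 mm above the bench; pin along the case's y. Axes as the case's.
- lever_tip (a point): Free end of the red lever: plate 28 mm wide (case y), 4 mm thick, 46 mm from the lever pivot. Axes turn with the lever.
- lever (a joint): Lever angle: 0 = shut, hanging down along the front; pi/2 = straight out; grows upward to 2.9. Stiff (3 N moves it by the bail): stays where left. With the bail hooked on the closed lid's keeper it is slack above about 1.5, then the bail stretches (to about 25 N; 2 to 4 N at the lever's end press it), it passes centre at about 0.5 and snaps to 0 by itself.
- bail_pivot (a joint): Angle of the wire bail relative to the lever. The bail's pivot is on the lever, 14 mm from the lever pivot; with the lever shut it lies 0.26 rad from straight down, towards the case. The bail stands upright when lever + bail_pivot = 0 and leans out from the case by -(lever + bail_pivot). Stiff: stays where left.
- bail_bar (a point): Middle of the bail's hook bar, 38 mm from the bail's pivot: 5 mm wire along the case's y; it goes behind the keeper's nose. The bail is a wire ladder, side wires 37 mm apart inside, 47 mm wide overall, springy along its length. Its z points from the pivot along the bail.
- bail_grip (a point): Middle of the yellow finger sleeve at the free end of the bail: 9 mm diameter, 36 mm long along the case's y, 74 mm from the bail's pivot. Pinch it here across its length; it turns easily between two fingers. Its z points from the pivot along the bail.
- lid_handle (a point): Middle of the black handle bar of the loose lid (0.45 kg), within 3 mm of its centre of mass along x: bar 110 (lid y) x 16 (lid x) x 14 mm high, its middle 37 mm above the underside of the wooden panel (208 x 216 x 10 mm). Closed, the lid's axes agree with the case's: -x is the latch edge, +x the lip edge. On the bench the lid stands level on apron and lip, underside 16 mm up.
- lid_lip (a point): Centre of the hollow of the lid's steel rear lip, J-shaped, 176 mm long (lid y): it goes down from the panel 6.5 mm behind this point, turns forward 6.5 mm below it and ends 1.5 mm in front of it; hollow 13 mm high, open to lid -x. Hooked, this point lies on the rail's axis. In lid axes it is 97 mm in +x and 43.5 mm below lid_handle. Axes: the lid's.
- lid_apron (a point): Middle of the lower edge of the steel apron (4 mm thick, 150 mm long, 16 mm deep, its top 3 mm above the panel's underside) at the lid's latch edge. It hangs outside the case's front wall with 3 mm to spare, so the lid cannot be set down flat: it goes on lip first, tilted 0.15 rad or more, from behind and above the rail. Axes: the lid's.
- keeper (a point): Seat of the bail's bar in the keeper (bar's middle when it rests there), a steel hook 20 mm wide on the lid's front apron: groove 18 mm wide (lid x), between apron and a nose that rises 8 mm above the groove's floor. With the lid closed it is 19 mm in front of the case's front wall, 114.5 mm above the bench; the nose's inner face is 6 mm further out. Axes: the lid's.
- glass_mid (a point): Centre of the glass block: pale blue-green, 80 (own x) x 36 x 36 mm, 0.26 kg. May be absent.
- prismbox_mid (a point): Centre of the prism box: light wooden box with dark seam, 74 (own x) x 38 x 38 mm, 0.15 kg, does not open. May be absent.
- grating_mid (a point): Centre of the grating in its blue holder, 70 (own x) x 34 x 34 mm, 0.09 kg. May be absent.
- slit_mid (a point): Slit unit, 84 mm long overall: black square body 36 x 36 mm from -42 to +18 mm along its own x of this point, then a round brass stub of 28 mm diameter to +42 mm. The point is half-way along and half-way up. 0.16 kg. May be absent.
- psu: Bystander: black power supply with white front, 110 x 150 x 80 mm, origin under its middle.
- notebook: Bystander: blue pocket notebook 150 x 105 x 11 mm with a red pen on it, origin under its middle.
- calc: Bystander: grey pocket calculator 150 x 76 x 15 mm, origin under its middle.
Things that resemble listed ones, but are neither listed nor needed, are in the scene too. Of the things that look like the part that bears grating_mid, the middle-sized one is meant.

How it is judged:
By the outcome, as a careful person would: the job done as asked, in the order asked, and still so for the second after the job is handed in, with the robot touching nothing.
Of glass, prismbox, grating, slit only 2 to 4 are there at a start; the rules pass over those that are not, and their reading is None.
At some moment in a run one of glass, prismbox, grating, slit may be knocked a few centimetres aside while the robot is not near it.
It also fails if it takes over 210 s, if anything falls off the work surface, if the arm or the gripper's body presses on something with over 40 N, if the wrist force passes 120 N, or if a joint passes its speed limit or range.

## Working session

There is one attempt and no reset: what is moved stays moved. The work goes in short steps, Python scripts to look and compute and a tool call to move; the robot and the scene stay as the last step left them, time stands still between calls to the robot, and variables do not carry over. Pictures are saved under pics/ and viewed, at most 14 in all, crops included, and the job is handed in when it is done.

Besides the shell and the picture viewer there is one more tool, called as name(argument=value, ...), one argument or row to a line, values as JSON. drive_tool: Moves the arm, as the interface text tells. Its arguments: {"type":"object","properties":{"deltas":{"type":"array","items":{"type":"array","items":{"type":"array","items":{"type":"number"}}}},"newtons":{"type":"number"}},"required":["deltas"]}

```bash
ls; mkdir -p pics
python3 - <<'E'
from workcell import *
import cv2,numpy as np
s=get_state();print({k:np.round(v,3).tolist() for k,v in s.items()})
for n in("top","side"):
    p,d=read_camera(n);c=calibration(n);print(n,c)
    np.savez(f"{n}0.npz",p=p,d=d)
    cv2.imwrite(f"pics/{n}0.png",cv2.resize(p[:,:,::-1],(800,600),interpolation=cv2.INTER_CUBIC))
E
```

```text
pics
{'clock': 0.0, 'joint_pos': [-1.318, 0.314, 0.045, 1.304, 0.0, 1.431], 'qvel': [0.001, -0.0, 0.001, 0.001, 0.002, 0.001], 'tau': [-0.0, -48.062, 29.854, 0.019, -0.0, 0.0], 'tcp_pos': [0.22, -0.531, 0.23], 'orientation': [-0.001, 0.981, 0.195, -0.0], 'wrist_force': [-0.529, -0.167, -0.067], 'ft_torque': [0.044, -0.048, 0.054], 'grip_force': 0.0, 'finger_gap': 0.085}
top {'mtx': array([[447.57738447,   0.        , 284.58967644],
       [  0.        , 447.57738447, 208.83948674],
       [  0.        ,   0.        ,   1.        ]]), 'world_from_camera': array([[-0.02890553,  0.99262247, -0.11775013,  0.45320367],
       [-0.99948711, -0.03032596, -0.01028891,  0.07785232],
       [-0.01378389,  0.11739233,  0.99298995,  1.26625064],
       [ 0.        ,  0.        ,  0.        ,  1.        ]])}
side {'mtx': array([[419.24445518,   0.        , 279.23105715],
       [  0.        , 419.24445518, 207.39444356],
       [  0.        ,   0.        ,   1.        ]]), 'world_from_camera': array([[ 0.98676587,  0.12227126, -0.10650285,  0.47042097],
       [-0.16197218,  0.7123698 , -0.68285744, -0.7034543 ],
       [-0.00762443,  0.69107092,  0.72274674,  0.95401218],
       [ 0.        ,  0.        ,  0.        ,  1.        ]])}
```

View pics/top0.png

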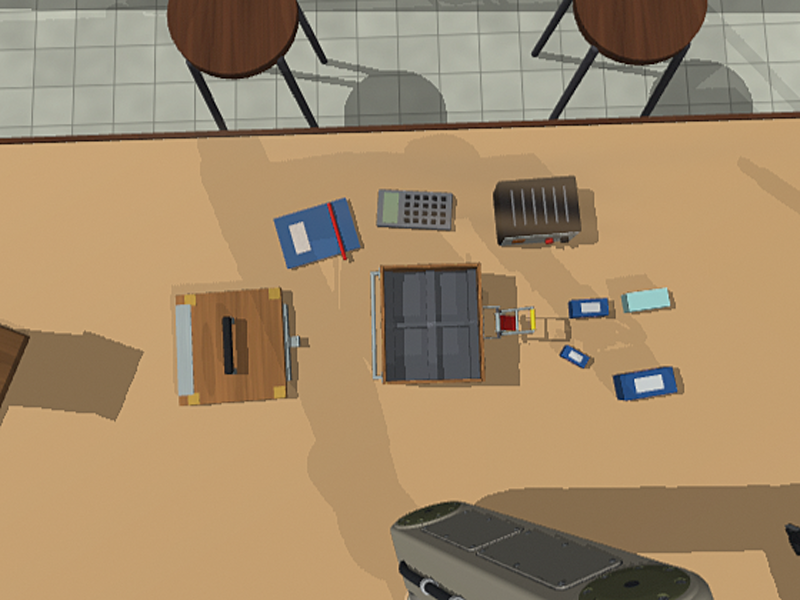

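View pics/side0.png

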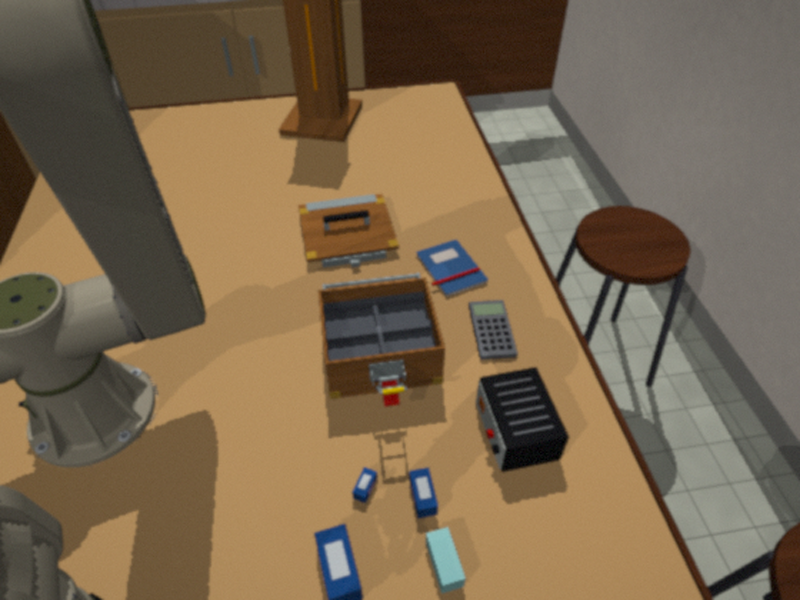

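The top picture (800x600 view) shows the case at (430,324) with its latch to the right and the lever and bail at (515,321). The lid is at (238,345) with its keeper at (300,341). Parts out on the bench: the glass block at (648,300), and three blue holders, small (575,356), medium (589,308) and large (648,384). By the rule the medium one, at (589,308), is the grating. I see no prism box or slit so far.

```bash
cat > h.py <<'E'
import numpy as np,cv2
from workcell import *
from scipy.spatial.transform import Rotation as R
def cloud(n,d):
    c=calibration(n);K=c["mtx"];v,u=np.mgrid[:420,:560]
    P=np.stack([(u-K[0,2])/K[0,0]*d,-(v-K[1,2])/K[1,1]*d,-d],-1)
    T=c["world_from_camera"];return P@T[:3,:3].T+T[:3,3]
def look(n):
    p,d=read_camera(n);return p,d,cloud(n,d)
def proj(n,X):
    c=calibration(n);T=c["world_from_camera"];q=(np.asarray(X)-T[:3,3])@T[:3,:3];K=c["mtx"]
    return K[0,0]*q[...,0]/-q[...,2]+K[0,2],K[1,2]-K[1,1]*q[...,1]/-q[...,2]
def cur():
    s=get_state();o=s["orientation"];return np.array(s["tcp_pos"]),R.from_quat([o[1],o[2],o[3],o[0]])
def delta(pos,rot,p0=None,r0=None):
    """world target -> tool-frame shift (m), rotvec (deg)"""
    p,r=cur() if p0 is None else (p0,r0)
    return np.round(r.inv().apply(np.asarray(pos)-p),4),np.round((r.inv()*rot).as_rotvec(degrees=True),2)
def down(yaw):
    """tool down, tool y (closing line) at angle yaw in world xy"""
    y=np.array([np.cos(yaw),np.sin(yaw),0]);z=np.array([0,0,-1.]);return R.from_matrix(np.stack([np.cross(y,z),y,z],1))
def rect(W,m,zmin,zmax):
    m=m&(W[...,2]>zmin)&(W[...,2]<zmax);q=W[m];r=cv2.minAreaRect((q[:,:2]*1000).astype(np.float32));return r,np.median(q[:,2]),len(q)
E
python3 - <<'E'
from h import *
p=np.load("top0.npz");P,d=p["p"],p["d"];W=cloud("top",d)
hsv=cv2.cvtColor(P,cv2.COLOR_RGB2HSV)
def box(x,y,r=35):
    m=np.zeros((420,560),bool);x,y,r=[int(a*.7) for a in(x,y,r)];m[y-r:y+r,x-r:x+r]=1;return m
fg=W[...,2]>0.012
for n,(x,y,r) in dict(glass=(648,300,32),med=(589,308,24),small=(575,356,20),large=(648,384,40)).items():
    print(n,rect(W,box(x,y,r),.012,.08), np.percentile(W[box(x,y,r)][:,2],95))
b=box(430,324,75);print("case rim",rect(W,b&(hsv[...,1]>60),.108,.12))
b=box(238,345,80);print("lid",rect(W,b&(hsv[...,1]>60),.015,.032)); print("handle",rect(W,b,.045,.075))
b=box(515,321,45)
for nm,m in dict(red=((hsv[...,0]<6)|(hsv[...,0]>174))&(hsv[...,1]>180),yel=(abs(hsv[...,0]-29)<5)&(hsv[...,1]>200)).items():
    q=W[b&m];print(nm,len(q),q.mean(0),q.min(0),q.max(0))
print("bench",np.median(W[300:320,100:200,2]),np.median(W[100:110,420:540,2]), W[260:300,430:470,2].mean())
E
```

```text
glass (((584.6265258789062, -373.15240478515625), (36.14356231689453, 81.68795013427734), 6.445947647094727), np.float64(0.035874928969006015), 424) 0.03808486425172419
med (((572.4635620117188, -261.9268493652344), (34.35589599609375, 71.03826141357422), 1.7426023483276367), np.float64(0.03411519833376264), 343) 0.03722098355633382
small (((479.7952880859375, -230.28836059570312), (50.03505325317383, 24.335758209228516), 57.94363784790039), np.float64(0.02397468765316879), 174) 0.026322689681164878
large (((424.6018371582031, -357.12030029296875), (50.081302642822266, 102.11563110351562), 8.279704093933105), np.float64(0.04930860346956456), 794) 0.05154125551369387
case rim (((545.869873046875, 55.09123611450195), (202.1846923828125, 216.6234130859375), 89.79361724853516), np.float64(0.1138519904425962), 760)
lid (((541.9295043945312, 423.70367431640625), (259.29180908203125, 237.3931427001953), 2.7164251804351807), np.float64(0.026444284781679595), 4814)
handle (((519.6260986328125, 433.2273254394531), (109.12588500976562, 17.498151779174805), 3.0635735988616943), np.float64(0.059682775163741875), 259)
red 99 [ 0.5442748  -0.09749836  0.07026258] [ 0.53194475 -0.11271247  0.0556473 ] [ 0.55687852 -0.08228243  0.08568538]
yel 4 [ 0.53763868 -0.13212199  0.13376311] [ 0.52923101 -0.13264227  0.1327632 ] [ 0.55489183 -0.13128712  0.13593047]
bench 0.00041352585869192104 0.00024086765863351456 0.026911831067578582
```

Run:
```python
from h import *
p=np.load("top0.npz");P,d=p["p"],p["d"];W=cloud("top",d)
m=(W[...,2]>.109)&(W[...,2]<.119)&(W[...,1]>-.06)&(W[...,1]<.18)&(W[...,0]>.42)&(W[...,0]<.67)
q=W[m]
# coarse histogram
print(np.histogram(q[:,1],bins=np.arange(-.06,.18,.004)))
print(np.histogram(q[:,0],bins=np.arange(.42,.67,.004)))
from scipy.optimize import minimize
# fit: rim rectangle ring 184x216, 6mm walls, mid-line 178x210
def f(v,q=q):
    c,s=np.cos(v[2]),np.sin(v[2]);a=(q[:,0]-v[0])*c+(q[:,1]-v[1])*s;b=-(q[:,0]-v[0])*s+(q[:,1]-v[1])*c
    dx=np.abs(a)-.089;dy=np.abs(b)-.105
    dd=np.where((dx>0)|(dy>0),np.hypot(np.maximum(dx,0),np.maximum(dy,0)),np.minimum(-dx,-dy)) 
    return np.minimum(np.maximum(dd-.003,0),.004).sum()+ .1*np.minimum(dd,.006).sum()
best=min((minimize(f,[.546,.05+o,1.57],method="Nelder-Mead",options=dict(initial_simplex=[[.546,.05+o,1.57],[.55,.05+o,1.57],[.546,.055+o,1.57],[.546,.05+o,1.6]],xatol=1e-6,fatol=1e-8,maxiter=2000)) for o in(-.01,0,.01)),key=lambda r:r.fun)
x,y,t=best.x;print(best.x,np.degrees(t),best.fun,len(q))
Rc=np.array([[np.cos(t),-np.sin(t)],[np.sin(t),np.cos(t)]])
hsv=cv2.cvtColor(P,cv2.COLOR_RGB2HSV)
def loc(q): 
    l=(q[:,:2]-[x,y])@Rc; return np.c_[l,q[:,2]]
b=np.zeros((420,560),bool);b[200:250,338:390]=1
l=loc(W[b&(W[...,2]>.02)]);
red=b&((hsv[...,0]<6)|(hsv[...,0]>174))&(hsv[...,1]>180)
r=loc(W[red]);print("red local",r.min(0),r.max(0)); pf=np.polyfit(r[:,0],r[:,2],1);print("slope",pf)
ye=b&(abs(hsv[...,0]-29)<6)&(hsv[...,1]>150);r=loc(W[ye]);print("yel",len(r),np.median(r,0),r[r[:,2]>.1].mean(0))
# side
p=np.load("side0.npz");P2,d2=p["p"],p["d"];W2=cloud("side",d2);h2=cv2.cvtColor(P2,cv2.COLOR_RGB2HSV)
near=(abs(W2[...,0]-x)<.08)&(W2[...,1]<-.05)&(W2[...,1]>-.16)&(W2[...,2]>.03)
for nm,mm in dict(red=((h2[...,0]<6)|(h2[...,0]>174))&(h2[...,1]>170),yel=(abs(h2[...,0]-29)<6)&(h2[...,1]>150)).items():
    r=loc(W2[near&mm]);print(nm,len(r),np.median(r,0),r.min(0),r.max(0))
    if nm=="red":print(np.polyfit(r[:,0],r[:,2],1))
a=cv2.resize(P[195:260,330:400,::-1],None,fx=6,fy=6,interpolation=2);c=cv2.resize(P2[235:305,240:305,::-1],None,fx=6,fy=6,interpolation=2)
a=cv2.copyMakeBorder(a,0,420-a.shape[0],0,0,0);cv2.imwrite("pics/latch0.png",np.hstack([a,c]))
cv2.imwrite("pics/parts0.png",cv2.resize(P[190:290,380:490,::-1],None,fx=6,fy=6,interpolation=2))
```

```text
(array([  0,   0,   0,  49, 128,  32,   7,   6,   6,   5,   8,   6,   5,
         8,   8,  10,   6,  12,   6,  12,   6,  11,   8,   8,   7,   5,
         8,   4,   8,   6,   6,   5,   7,   7,   8,   5,  10,   5,  12,
         6,  12,   9,   8,  10,   7,  12,   6,   8, 126,  89,   3,   6,
        93,  91,   1,   0,   0,   0,   0]), array([-6.00000000e-02, -5.60000000e-02, -5.20000000e-02, -4.80000000e-02,
       -4.40000000e-02, -4.00000000e-02, -3.60000000e-02, -3.20000000e-02,
       -2.80000000e-02, -2.40000000e-02, -2.00000000e-02, -1.60000000e-02,
       -1.20000000e-02, -8.00000000e-03, -4.00000000e-03,  5.55111512e-17,
        4.00000000e-03,  8.00000000e-03,  1.20000000e-02,  1.60000000e-02,
        2.00000000e-02,  2.40000000e-02,  2.80000000e-02,  3.20000000e-02,
        3.60000000e-02,  4.00000000e-02,  4.40000000e-02,  4.80000000e-02,
        5.20000000e-02,  5.60000000e-02,  6.00000000e-02,  6.40000000e-02,
        6.80000000e-02,  7.20000000e-02,  7.60000000e-02,  8.00000000e-02,
        8.40000000e-02,  8.80000000e-02,  9.20000000e-02,  9.60000000e-02,
        1.0000000
[... 1085 characters left out ...]
 0.612, 0.616, 0.62 , 0.624, 0.628, 0.632,
       0.636, 0.64 , 0.644, 0.648, 0.652, 0.656, 0.66 , 0.664, 0.668]))
[0.54540489 0.04653141 1.56729766] 89.79954122781314 1.034876530410817 937
red local [-0.15921057 -0.01202806  0.0556473 ] [-0.1287763   0.0129943   0.08568538]
slope [0.82021497 0.18840047]
yel 12 [-0.17737877 -0.00105674  0.13421742] [-0.17766233 -0.00043405  0.13443814]
red 90 [-0.15238261 -0.00140772  0.06553841] [-0.16325509 -0.01397675  0.05905191] [-0.13021453  0.00994979  0.08845783]
[0.80859048 0.18984677]
  return _methods._mean(a, axis=axis, dtype=dtype,
  ret = um.true_divide(
Traceback (most recent call last):
ValueError: zero-size array to reduction operation minimum which has no identity
```

```bash
cat >> h.py <<'E'
C=np.array([.5454,.0463,0]);RC=R.from_euler("z",89.8,degrees=True)
def toW(l): return RC.apply(l)+C
def toC(w): return RC.inv().apply(np.asarray(w)-C)
E
python3 - <<'E'
from h import *
P=np.load("top0.npz")["p"];P2=np.load("side0.npz")["p"]
a=cv2.resize(P[190:290,385:485,::-1],(400,400),interpolation=2);c=cv2.resize(P2[235:305,240:310,::-1],(400,400),interpolation=2)
cv2.imwrite("pics/crop0.png",np.hstack([a,c]))
W=cloud("top",np.load("top0.npz")["d"]);L=toC(W.reshape(-1,3))
m=(abs(L[:,0])<.085)&(abs(L[:,1])<.10);L=L[m]
for nm,ax,o in(("x",0,1),("y",1,0)):
    s=L[(abs(abs(L[:,o])-(.05 if o else .045))<.015)]
    bins=np.arange(-.1,.101,.004);i=np.digitize(s[:,ax],bins)
    print(nm,[(round(bins[k-1]*1000),round(np.median(s[i==k,2])*1000)) for k in range(1,len(bins)) if (i==k).any()])
r,z,n=rect(W,np.abs(W[...,0]-.52)<1,.054,.0665);print
g=np.array([.5725,-.2619]);gl=np.array([.5846,-.3732])
print(cur()[0]);print("grating pre",delta([*g,.13],down(np.radians(1.7))))
E
```

```text
x [(-88, 82), (-84, 80), (-80, 82), (-76, 80), (-72, 75), (-68, 64), (-64, 64), (-60, 64), (-56, 65), (-52, 64), (-48, 65), (-44, 65), (-40, 66), (-36, 64), (-32, 65), (-28, 64), (-24, 65), (-20, 64), (-16, 63), (-12, 65), (-8, 80), (-4, 80), (0, 81), (4, 79), (8, 65), (12, 65), (16, 65), (20, 64), (24, 65), (28, 64), (32, 64), (36, 65), (40, 64), (44, 64), (48, 65), (52, 65), (56, 64), (60, 65), (64, 64), (68, 66), (72, 80), (76, 81), (80, 80), (84, 80)]
y [(-100, 65), (-96, 65), (-92, 64), (-88, 64), (-84, 64), (-80, 65), (-76, 63), (-72, 64), (-68, 64), (-64, 65), (-60, 64), (-56, 64), (-52, 63), (-48, 64), (-44, 66), (-40, 64), (-36, 64), (-32, 64), (-28, 65), (-24, 64), (-20, 64), (-16, 64), (-12, 65), (-8, 64), (-4, 81), (0, 80), (4, 65), (8, 64), (12, 65), (16, 64), (20, 64), (24, 65), (28, 64), (32, 63), (36, 65), (40, 63), (44, 65), (48, 64), (52, 64), (56, 66), (60, 64), (64, 64), (68, 64), (72, 64), (76, 64), (80, 64), (84, 65), (88, 65), (92, 1266), (96, 64)]
[ 0.21996546 -0.53077115  0.23047915]
grating pre (array([ 0.4286, -0.1133,  0.1008]), array([ -0.07,  -0.07, -69.2 ]))
```

View pics/crop0.png

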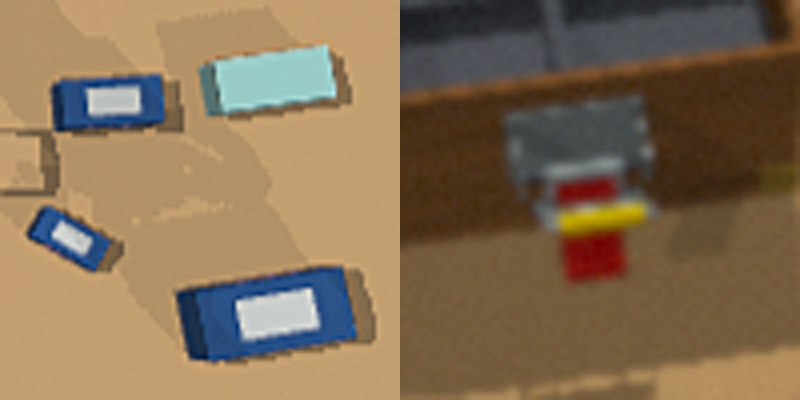

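The crop shows the medium blue holder at (108,103), measured 71 x 34 x 34 mm, so it matches the grating. The small one is 50 x 24 mm and the large one 102 x 50 mm, so both are decoys. The latch lever hangs out at about 0.88 rad with the bail leaning outward. I'll now move above the grating.

drive_tool(
  deltas=[
    [[0,0.4286,-0.1133,0.08,0,0,-69.2],[0,0.4286,-0.1133,0.08,0,0,-69.2],[0,0.4286,-0.1133,0.08,0,0,-69.2],[0,0.4286,-0.1133,0.08,0,0,-69.2],[0,0.4286,-0.1133,0.08,0,0,-69.2],[0,0.4286,-0.1133,0.08,0,0,-69.2],[0,0.4286,-0.1133,0.08,0,0,-69.2],[0,0.4286,-0.1133,0.08,0,0,-69.2],[0,0.4286,-0.1133,0.08,0,0,-69.2],[0,0.4286,-0.1133,0.08,0,0,-69.2]],
  ],
)

```text
clock: 1.35
tcp_pos: [0.5717, -0.2636, 0.1515]
orientation: [-0.0, 0.697, 0.717, -0.0]
wrist_force: [-0.6, -0.4, -0.1]
finger_gap: 0.085
grip_force: 0.0
```

```bash
cat > parts.py <<'E'
from h import *
for n in("side","top"):
    P,d,W=look(n);hsv=cv2.cvtColor(P,cv2.COLOR_RGB2HSV)
    hh,ss=hsv[...,0].astype(int),hsv[...,1]
    for nm,col in dict(blue=(hh>100)&(hh<125)&(ss>130),glass=(hh>78)&(hh<98)&(ss>50)).items():
        m=col&(W[...,2]>.012)&(W[...,2]<.12)&(W[...,1]<.15)
        k,lab,st,ce=cv2.connectedComponentsWithStats(m.astype(np.uint8))
        for i in range(1,k):
            if st[i,4]>60:
                q=W[lab==i];zt=np.percentile(q[:,2],92);t=q[q[:,2]>zt-.006];r=cv2.minAreaRect((t[:,:2]*1000).astype(np.float32))
                print(n,nm,np.round(ce[i]),st[i,4],"c",np.round(r[0],1),"size",np.round(r[1],1),"ang",round(r[2],1),"top",round(zt,3))
E
python3 parts.py
python3 - <<'E'
from h import *
P,d,W=look("top");cv2.imwrite("pics/top1.png",cv2.resize(P[:,:,::-1],(800,600)))
print(np.round(get_state()["joint_pos"],3),cur()[0])
E
```

```text
side blue [255. 340.] 104 c [ 482.3 -236.3] size [47.8 21.2] ang 58.5 top 0.027
side blue [296. 346.] 255 c [ 573.4 -267.9] size [30.9 67.1] ang 1.9 top 0.037
side blue [237. 397.] 714 c [ 426.2 -363.7] size [ 45.2 100. ] ang 7.9 top 0.052
side glass [311. 392.] 696 c [ 585.7 -378.1] size [34.4 80.2] ang 6.1 top 0.039
top blue [411. 215.] 200 c [ 571.7 -261.6] size [31.1 70.1] ang 1.0 top 0.037
top blue [401. 249.] 99 c [ 479.5 -229.4] size [49.  22.4] ang 58.2 top 0.028
[-0.56   0.45   0.051  1.172 -0.     0.984] [ 0.57180371 -0.26390662  0.15186512]
```

View pics/top1.png

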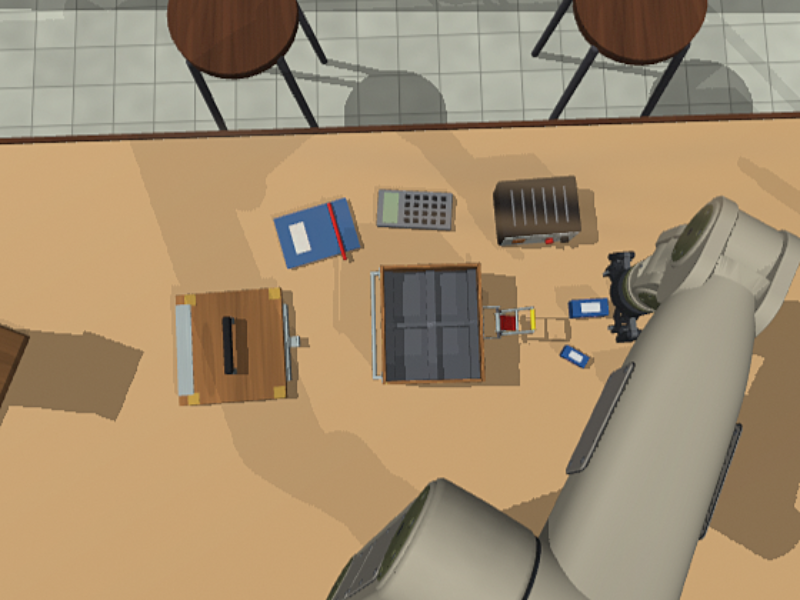

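No other listed part has appeared, so only the glass and the grating are present. Next I grasp the grating.

drive_tool(
  deltas=[
    [[0,0.0015,0.0005,0.06,0,0,0.5],[0,0.0015,0.0005,0.11,0,0,0.5],[0,0.0015,0.0005,0.137,0,0,0.5],[0,0.0015,0.0005,0.137,0,0,0.5],[255,0.0015,0.0005,0.137,0,0,0.5],[255,0.0015,0.0005,0.137,0,0,0.5],[255,0.0015,0.0005,0.137,0,0,0.5],[255,0.0015,0.0005,0.137,0,0,0.5],[255,0.0015,0.0005,0.137,0,0,0.5],[255,0.0015,0.0005,0.06,0,0,0.5],[255,0.0015,0.0005,-0.01,0,0,0.5],[255,0.0015,0.0005,-0.03,0,0,0.5]],
  ],
  newtons=40,
)

```text
clock: 3.0
tcp_pos: [0.5739, -0.2613, 0.1848]
orientation: [0.002, 0.7, 0.715, 0.0]
wrist_force: [0.6, -0.7, -1.7]
finger_gap: 0.033
grip_force: 40.9
```

Run:
```python
from h import *
p,r=cur();print(p,get_state()["finger_gap"],get_state()["grip_force"])
for k,l in dict(p0=(-.039,-.051),p1=(-.039,.051),p2=(.039,-.051),p3=(.039,.051)).items():
    w=toW([*l,0]);print(k,w,delta([w[0],w[1],.18],down(np.radians(89.8))))
```

```text
[ 0.57387292 -0.26132669  0.18484229] 0.033018770026053836 40.94348609447479
p0 [0.59626355 0.00712221 0.        ] (array([0.2679, 0.0281, 0.0044]), array([ 5.000e-02,  2.200e-01, -8.859e+01]))
p1 [0.49426418 0.00747826 0.        ] (array([ 0.2704, -0.0739,  0.0041]), array([ 5.000e-02,  2.200e-01, -8.859e+01]))
p2 [0.59653582 0.08512174 0.        ] (array([0.3459, 0.03  , 0.0042]), array([ 5.000e-02,  2.200e-01, -8.859e+01]))
p3 [0.49453645 0.08547779 0.        ] (array([ 0.3484, -0.072 ,  0.0039]), array([ 5.000e-02,  2.200e-01, -8.859e+01]))
```

drive_tool(
  deltas=[
    [[255,0.3459,0.03,-0.005,0,0.2,-88.6],[255,0.3459,0.03,-0.005,0,0.2,-88.6],[255,0.3459,0.03,-0.005,0,0.2,-88.6],[255,0.3459,0.03,-0.005,0,0.2,-88.6],[255,0.3459,0.03,-0.005,0,0.2,-88.6],[255,0.3459,0.03,-0.005,0,0.2,-88.6],[255,0.3459,0.03,-0.005,0,0.2,-88.6],[255,0.3459,0.03,-0.005,0,0.2,-88.6],[255,0.3459,0.03,-0.005,0,0.2,-88.6],[255,0.3459,0.03,-0.005,0,0.2,-88.6],[255,0.3459,0.03,-0.005,0,0.2,-88.6]],
  ],
)

```text
clock: 4.38
tcp_pos: [0.5957, 0.0854, 0.1863]
orientation: [-0.001, 0.002, 1.0, 0.001]
wrist_force: [0.3, 0.2, -1.3]
finger_gap: 0.0331
grip_force: 40.9
```

```bash
python3 - <<'E'
from h import *
p,r=cur();w=toW([.039,-.051,0]);print(p,delta([w[0],w[1],.081],down(np.radians(89.8))),np.round(get_state()["joint_pos"],2))
E
python3 parts.py
```

```text
[0.59573475 0.08544724 0.18626121] (array([-0.0011, -0.0005,  0.1053]), array([ 0.12, -0.14, -0.04])) [0.01 0.38 0.03 1.23 0.   0.01]
side blue [255. 340.] 105 c [ 482.6 -236.9] size [48.3 22.2] ang 59.8 top 0.026
side blue [237. 397.] 702 c [ 426.9 -364. ] size [45.1 98.8] ang 7.6 top 0.052
side glass [311. 391.] 697 c [ 585.8 -378.1] size [33.9 80. ] ang 6.7 top 0.038
top blue [401. 249.] 96 c [ 479.3 -229.5] size [48.7 22.2] ang 58.4 top 0.028
top blue [450. 268.] 509 c [ 424.1 -356.9] size [ 47.3 101.3] ang 8.1 top 0.053
top glass [452. 210.] 393 c [ 583.5 -373. ] size [33.6 79.8] ang 6.2 top 0.039
```

drive_tool(
  deltas=[
    [[255,0,0,0.05,0,0,0],[255,0,0,0.09,0,0,0],[255,0,0,0.104,0,0,0],[255,0,0,0.107,0,0,0],[255,0,0,0.107,0,0,0],[115,0,0,0.107,0,0,0],[115,0,0,0.107,0,0,0],[115,0,0,0.107,0,0,0],[115,0,0,0.09,0,0,0],[115,0,0,0.04,0,0,0],[115,0,0,-0.01,0,0,0]],
  ],
)

```text
clock: 5.85
tcp_pos: [0.5957, 0.0854, 0.1985]
orientation: [-0.001, 0.002, 1.0, 0.001]
wrist_force: [1.2, 0.5, 0.1]
finger_gap: 0.0468
grip_force: 0.0
```

Run:
```python
from h import *
print(cur()[0],delta([.5840,-.3735,.19],down(np.radians(6.3))),get_state()["finger_gap"])
```

```text
[0.59568737 0.08539348 0.19848788] (array([ 0.0101, -0.4589,  0.0075]), array([ 1.00e-02, -1.90e-01,  8.35e+01])) 0.04684874614012094
```

drive_tool(
  deltas=[
    [[0,0.0101,-0.4589,0.0075,0,-0.2,83.5],[0,0.0101,-0.4589,0.0075,0,-0.2,83.5],[0,0.0101,-0.4589,0.0075,0,-0.2,83.5],[0,0.0101,-0.4589,0.0075,0,-0.2,83.5],[0,0.0101,-0.4589,0.0075,0,-0.2,83.5],[0,0.0101,-0.4589,0.0075,0,-0.2,83.5],[0,0.0101,-0.4589,0.0075,0,-0.2,83.5],[0,0.0101,-0.4589,0.0075,0,-0.2,83.5],[0,0.0101,-0.4589,0.0075,0,-0.2,83.5],[0,0.0101,-0.4589,0.0075,0,-0.2,83.5],[0,0.0101,-0.4589,0.0075,0,-0.2,83.5],[0,0.0101,-0.4589,0.0075,0,-0.2,83.5]],
  ],
)

```text
clock: 7.35
tcp_pos: [0.5846, -0.3722, 0.1883]
orientation: [0.0, 0.666, 0.746, 0.0]
wrist_force: [-0.1, 0.0, 0.9]
finger_gap: 0.0853
grip_force: 0.0
```

```bash
python3 parts.py;python3 - <<'E'
from h import *
print(cur()[0],delta([.5840,-.3735,.014],down(np.radians(6.3))),get_state()["finger_gap"])
P,d,W=look("top");L=toC(W.reshape(-1,3)).reshape(W.shape)
m=(abs(L[...,0])<.085)&(abs(L[...,1])<.1)&(L[...,2]>.086)&(L[...,2]<.108)
q=L[m];print(len(q),cv2.minAreaRect((q[:,:2]*1000).astype(np.float32)),np.median(q[:,2]))
E
```

```text
side blue [272. 220.] 62 c [567.2  74.4] size [11.2 26.2] ang 32.8 top 0.099
side blue [255. 340.] 106 c [ 482.5 -236.3] size [48.5 21.7] ang 60.3 top 0.027
side blue [237. 397.] 716 c [ 426.3 -364.3] size [45.2 99.5] ang 8.0 top 0.051
side glass [311. 391.] 687 c [ 585.8 -378.6] size [33.7 79.6] ang 6.9 top 0.038
top blue [285. 207.] 221 c [597.2  87.9] size [68.4 32.8] ang 0.7 top 0.101
top blue [401. 249.] 98 c [ 479.5 -229.3] size [49.7 22.6] ang 60.5 top 0.028
top blue [450. 268.] 494 c [ 424.3 -357. ] size [ 47.6 100.6] ang 8.1 top 0.052
top glass [452. 210.] 388 c [ 583.3 -372.3] size [33.4 79.9] ang 6.2 top 0.039
[ 0.58452638 -0.37257727  0.18818487] (array([-0.0008, -0.0007,  0.1742]), array([0.02, 0.02, 0.09])) 0.08560489658171375
360 ((-1.0855636596679688, -0.21419525146484375), (162.40830993652344, 177.8610076904297), 0.21075032651424408) 0.098004139943936
```

drive_tool(
  deltas=[
    [[0,-0.0008,-0.0007,0.06,0,0,0],[0,-0.0008,-0.0007,0.12,0,0,0],[0,-0.0008,-0.0007,0.16,0,0,0],[0,-0.0008,-0.0007,0.174,0,0,0],[0,-0.0008,-0.0007,0.174,0,0,0],[255,-0.0008,-0.0007,0.174,0,0,0],[255,-0.0008,-0.0007,0.174,0,0,0],[255,-0.0008,-0.0007,0.174,0,0,0],[255,-0.0008,-0.0007,0.174,0,0,0],[255,-0.0008,-0.0007,0.174,0,0,0],[255,-0.0008,-0.0007,0.11,0,0,0],[255,-0.0008,-0.0007,0.05,0,0,0]],
  ],
  newtons=60,
)

```text
clock: 9.0
tcp_pos: [0.5826, -0.3736, 0.1379]
orientation: [-0.002, 0.667, 0.745, -0.0]
wrist_force: [1.6, -2.3, -1.8]
finger_gap: 0.0347
grip_force: 61.8
```

Run:
```python
from h import *
w=toW([.039,.051,0]);print(cur()[0],delta([w[0],w[1],.19],down(np.radians(89.8))),get_state()["finger_gap"])
```

```text
[ 0.58258889 -0.37357819  0.13788609] (array([ 0.4661, -0.0373, -0.051 ]), array([-1.00e-02, -2.00e-01, -8.35e+01])) 0.03474478024075549
```

drive_tool(
  deltas=[
    [[255,0.01,0,-0.055,0,0,-5],[255,0.466,-0.0373,-0.055,0,-0.2,-83.5],[255,0.466,-0.0373,-0.055,0,-0.2,-83.5],[255,0.466,-0.0373,-0.055,0,-0.2,-83.5],[255,0.466,-0.0373,-0.055,0,-0.2,-83.5],[255,0.466,-0.0373,-0.055,0,-0.2,-83.5],[255,0.466,-0.0373,-0.055,0,-0.2,-83.5],[255,0.466,-0.0373,-0.055,0,-0.2,-83.5],[255,0.466,-0.0373,-0.055,0,-0.2,-83.5],[255,0.466,-0.0373,-0.055,0,-0.2,-83.5],[255,0.466,-0.0373,-0.055,0,-0.2,-83.5],[255,0.466,-0.0373,-0.055,0,-0.2,-83.5]],
  ],
)

```text
clock: 10.5
tcp_pos: [0.4956, 0.0837, 0.1927]
orientation: [0.001, 0.003, 1.0, -0.001]
wrist_force: [-0.1, -0.6, -2.3]
finger_gap: 0.0349
grip_force: 61.8
```

Run:
```python
from h import *
w=toW([.039,.051,0]);print(cur()[0],delta([w[0],w[1],.08],down(np.radians(89.8))),get_state()["finger_gap"],get_state()["wrist_force"])
```

```text
[0.49558879 0.08369223 0.19270352] (array([0.0013, 0.002 , 0.1127]), array([-0.13,  0.13, -0.12])) 0.03489183860298183 [-0.1006173  -0.57332683 -2.29557422]
```

drive_tool(
  deltas=[
    [[255,0.0008,0.001,0.055,0,0,0],[255,0.0008,0.001,0.1,0,0,0],[255,0.0008,0.001,0.111,0,0,0],[255,0.0008,0.001,0.1135,0,0,0],[255,0.0008,0.001,0.1135,0,0,0],[115,0.0008,0.001,0.1135,0,0,0],[115,0.0008,0.001,0.1135,0,0,0],[115,0.0008,0.001,0.1135,0,0,0],[115,0.0008,0.001,0.1,0,0,0],[115,0.0008,0.001,0.04,0,0,0],[115,0.0008,0.001,-0.02,0,0,0]],
  ],
)

```text
clock: 11.88
tcp_pos: [0.494, 0.0859, 0.2149]
orientation: [0.001, 0.002, 1.0, -0.001]
wrist_force: [0.9, -0.2, 0.3]
finger_gap: 0.0472
grip_force: 0.0
```

```bash
python3 - <<'E'
from h import *
P,d,W=look("top");hsv=cv2.cvtColor(P,cv2.COLOR_RGB2HSV)
# lid handle & panel
m=(W[...,2]>.055)&(W[...,2]<.07)&(abs(W[...,0]-.52)<.1)&(abs(W[...,1]-.43)<.06)
print("handle",cv2.minAreaRect((W[m][:,:2]*1000).astype(np.float32)),np.percentile(W[m][:,2],90))
m=(W[...,2]>.021)&(W[...,2]<.031)&(hsv[...,1]>60)&(abs(W[...,0]-.52)<.13)&(abs(W[...,1]-.43)<.13)
k,lab,st,ce=cv2.connectedComponentsWithStats(m.astype(np.uint8));i=1+st[1:,4].argmax()
print("panel",cv2.minAreaRect((W[lab==i][:,:2]*1000).astype(np.float32)),np.median(W[lab==i][:,2]))
p,r=cur();print(p,delta([.5196,.4320,.19],down(np.radians(93.1))))
E
python3 parts.py
```

```text
handle ((519.6390380859375, 433.3406677246094), (109.17593383789062, 17.112598419189453), 2.9646871089935303) 0.0630758911221136
panel ((519.6257934570312, 436.958740234375), (216.2840118408203, 209.5074920654297), 2.5915884971618652) 0.026384683257563712
[0.49775433 0.08603943 0.2236612 ] (array([-0.0203,  0.3461,  0.0333]), array([-0.13,  0.83, -3.28]))
side blue [281. 216.] 231 c [599.6  82.6] size [69.6 35.7] ang 0.7 top 0.1
side blue [255. 340.] 104 c [ 482.4 -236.7] size [49.1 21.8] ang 58.8 top 0.026
side blue [237. 397.] 713 c [ 426.5 -363.4] size [ 44.6 100.4] ang 7.8 top 0.051
side glass [245. 220.] 584 c [497.7  82.7] size [79.9 39.6] ang 0.9 top 0.102
top blue [285. 197.] 93 c [620.6  88.1] size [31.7 22. ] ang 88.2 top 0.101
top blue [401. 249.] 94 c [ 479.3 -229.7] size [48.9 22. ] ang 60.3 top 0.027
top blue [450. 268.] 505 c [ 424.1 -356.5] size [ 47.2 100.6] ang 8.0 top 0.053
```

Both parts lie flat in pockets 2 and 3. Next is the lid: I move above its handle.

drive_tool(
  deltas=[
    [[0,-0.0255,0.346,0.0,0,0,-3],[0,-0.0255,0.346,0.0,0,0,-3],[0,-0.0255,0.346,0.0,0,0,-3],[0,-0.0255,0.346,0.06,0,0,-3],[0,-0.0255,0.346,0.06,0,0,-3],[0,-0.0255,0.346,0.06,0,0,-3],[0,-0.0255,0.346,0.06,0,0,-3],[0,-0.0255,0.346,0.06,0,0,-3],[0,-0.0255,0.346,0.06,0,0,-3],[0,-0.0255,0.346,0.06,0,0,-3]],
  ],
)

```text
clock: 13.28
tcp_pos: [0.5219, 0.4306, 0.1532]
orientation: [0.002, -0.024, 1.0, -0.001]
wrist_force: [-0.0, -0.4, -0.3]
finger_gap: 0.0854
grip_force: 0.0
```

Run:
```python
from h import *
p,r=cur();print(p,delta([.5196,.4320,.035],down(np.radians(92.8))),np.round(get_state()["joint_pos"],2))
P,d,W=look("side");m=(W[...,2]>.055)&(W[...,2]<.07)&(abs(W[...,0]-.52)<.1)&(abs(W[...,1]-.43)<.06)
print("handle side",m.sum(),cv2.minAreaRect((W[m][:,:2]*1000).astype(np.float32)))
p,r=cur();print(p)
```

```text
[0.52191997 0.43061535 0.15319774] (array([0.0027, 0.0017, 0.1182]), array([-0.1 ,  0.2 , -0.08])) [ 0.57  0.54  0.2   1.23 -0.    0.53]
handle side 123 ((521.197998046875, 428.1404724121094), (108.9061508178711, 22.163267135620117), 2.287337303161621)
[0.52185179 0.43071611 0.15311895]
```

drive_tool(
  deltas=[
    [[0,0.0015,0.0005,0.06,0,0,0],[0,0.0015,0.0005,0.1,0,0,0],[0,0.0015,0.0005,0.118,0,0,0],[0,0.0015,0.0005,0.118,0,0,0],[255,0.0015,0.0005,0.118,0,0,0],[255,0.0015,0.0005,0.118,0,0,0],[255,0.0015,0.0005,0.118,0,0,0],[255,0.0015,0.0005,0.118,0,0,0],[255,0.0015,0.0005,0.118,0,0,0],[255,0.0015,0.0005,0.118,0,0,0],[255,0.0015,0.0005,0.118,0,0,0]],
  ],
  newtons=110,
)

```text
clock: 14.7
tcp_pos: [0.5205, 0.4319, 0.0352]
orientation: [0.002, -0.024, 1.0, -0.001]
wrist_force: [0.4, -1.5, 5.9]
finger_gap: 0.014
grip_force: 108.2
```

Run:
```python
from h import *
p,r=cur();print(p,r.as_quat(),get_state()["finger_gap"],get_state()["wrist_force"])
print(r.as_matrix())
```

```text
[0.52052186 0.43193802 0.03518744] [-2.44390042e-02  9.99699252e-01 -8.72558007e-04  1.83844350e-03] 0.014046655696940715 [ 0.44000949 -1.45134453  5.87081439]
[[-0.99879871 -0.0488601   0.00371843]
 [-0.04886652  0.99880395 -0.00165473]
 [-0.00363313 -0.00183445 -0.99999172]]
```

```bash
cat >> h.py <<'E'
C[1]=.0447
LIP=np.array([.0009,.097,.0255])
def lidpose(lx,lz,phi,ly=0.):
    """TCP pose that puts lip at case-local (lx,ly,lz) with latch-side raise phi"""
    M=(RC*R.from_euler("y",phi)).as_matrix()
    r=R.from_matrix(np.stack([M[:,1],M[:,0],-M[:,2]],1))
    return toW([lx,ly,lz])-r.apply(LIP),r
E
python3 - <<'E'
from h import *
p,r=cur();q=r.apply([0,0,-.16])+p
up=(p+[0,-.0,.19]);
pB,rB=lidpose(.150,.150,.25);pC,rC=lidpose(.136,.1085,.25);pD,rD=lidpose(.106,.1080,.25)
print("A",delta(up,r),"B",delta(pB,rB),"C",delta(pC,rC),"D",delta(pD,rD),pB,pD)
E
```

```text
A (array([-0.0007, -0.0003, -0.19  ]), array([0., 0., 0.])) B (array([-0.0107, -0.3261, -0.1629]), array([14.22,  0.58,  2.96])) C (array([-0.0098, -0.34  , -0.1214]), array([14.22,  0.58,  2.96])) D (array([-0.0082, -0.37  , -0.1208]), array([14.22,  0.58,  2.96])) [0.54651755 0.10702077 0.19870545] [0.54636396 0.06302104 0.15670545]
```

drive_tool(
  deltas=[
    [[255,0,0,-0.03,0,0,0],[255,0,0,-0.08,0,0,0],[255,0,0,-0.13,0,0,0],[255,0,0,-0.18,5,0,1],[255,-0.0,-0.03,-0.2,10,0.4,2],[255,-0.002,-0.07,-0.2,14.2,0.6,3],[255,-0.004,-0.11,-0.2,14.2,0.6,3],[255,-0.005,-0.15,-0.2,14.2,0.6,3],[255,-0.006,-0.17,-0.2,14.2,0.6,3],[255,-0.006,-0.17,-0.2,14.2,0.6,3]],
  ],
)

```text
clock: 15.95
tcp_pos: [0.5338, 0.2616, 0.234]
orientation: [-0.002, 0.003, 0.992, -0.125]
wrist_force: [0.7, 1.2, -4.3]
finger_gap: 0.014
grip_force: 108.4
```

Run:
```python
from h import *
s=get_state();p,r=cur();print(p,s["finger_gap"],s["grip_force"],s["wrist_force"],s["joint_pos"])
pB,rB=lidpose(.150,.150,.25);pC,rC=lidpose(.136,.1085,.25);print("B",delta(pB,rB),delta(pC,rC))
for n in("top","side"):
    P,d,W=look(n);cv2.imwrite(f"pics/{n}_lid.png",P[:,:,::-1]);np.savez(n+"_lid.npz",p=P,d=d)
a=cv2.imread("pics/top_lid.png")[120:340,60:400];b=cv2.imread("pics/side_lid.png")[90:310,160:400]
cv2.imwrite("pics/lid1.png",cv2.resize(np.hstack([a,b]),(800,303)))
```

```text
[0.53377653 0.26158382 0.23404694] 0.014041910677300944 108.42020630836487 [ 0.73754286  1.16058164 -4.29391388] [ 0.43359411  0.45992017  0.24439072  1.46583405 -0.22467336  0.45204698]
B (array([-0.0138, -0.1409,  0.0724]), array([ 0.  , -0.18, -0.12])) (array([-0.0139, -0.1442,  0.1161]), array([ 0.  , -0.18, -0.12]))
```

View pics/lid1.png

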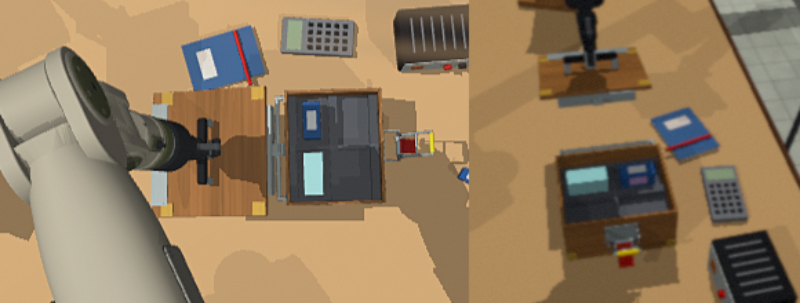

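The lid is held and tilted with its latch edge toward the case, and the glass (313,173) and grating (311,120) lie flat in the rear pockets. I'll check how the lid sits in the grip.

Run:
```python
from h import *
z=np.load("top_lid.npz");P,W=z["p"],cloud("top",z["d"]);hsv=cv2.cvtColor(P,cv2.COLOR_RGB2HSV)
p,r=cur();L=r.inv().apply(W.reshape(-1,3)-p).reshape(W.shape) # tool frame
m=(abs(L[...,0])<.125)&(abs(L[...,1])<.13)&(abs(L[...,2]-.009)<.012)&(hsv[...,1]>60)
k,lab,st,ce=cv2.connectedComponentsWithStats(m.astype(np.uint8));i=1+st[1:,4].argmax();q=L[lab==i]
A=np.c_[q[:,:2],np.ones(len(q))];c=np.linalg.lstsq(A,q[:,2],rcond=None)[0]
print(len(q),"plane z=ax+by+c (tool)",c,"expect c .009");print(cv2.minAreaRect((q[:,:2]*1000).astype(np.float32)))
print(np.percentile(q,[.5,99.5],axis=0))
```

```text
5652 plane z=ax+by+c (tool) [-0.0040359  -0.00279657  0.00869099] expect c .009
((0.9292144775390625, 2.3480987548828125), (216.3138885498047, 208.95709228515625), 0.19631800055503845)
[[-0.10563569 -0.10071632  0.00403961]
 [ 0.10821881  0.10066715  0.01359998]]
```

drive_tool(
  deltas=[
    [[255,-0.007,-0.06,0.02,0,0,0],[255,-0.0138,-0.11,0.05,0,-0.2,0],[255,-0.0138,-0.1409,0.0724,0,-0.2,0],[255,-0.0138,-0.1409,0.0724,0,-0.2,0],[255,-0.0138,-0.142,0.095,0,-0.2,0],[255,-0.0138,-0.1442,0.1161,0,-0.2,0],[255,-0.0138,-0.1442,0.1161,0,-0.2,0],[255,-0.0138,-0.1442,0.1161,0,-0.2,0]],
  ],
)

```text
clock: 17.05
tcp_pos: [0.5475, 0.0956, 0.1585]
orientation: [0.001, 0.001, 0.992, -0.124]
wrist_force: [0.2, -0.1, -4.6]
finger_gap: 0.0139
grip_force: 108.8
```

Run:
```python
from h import *
s=get_state();p,r=cur();print(p,s["wrist_force"])
for x in(.136,.12,.106,.102): 
    print(x,delta(*lidpose(x,.1085,.25)))
P,d,W=look("side");cv2.imwrite("pics/side_c.png",P[:,:,::-1])
lp=toC(p+r.apply(LIP));print("lip local",lp)
```

```text
[0.5475232  0.09555531 0.15848764] [ 0.21895806 -0.07017105 -4.57241634]
0.136 (array([ 0.0011, -0.0021,  0.0019]), array([0.02, 0.19, 0.05]))
0.12 (array([ 0.0011, -0.0176,  0.0058]), array([0.02, 0.19, 0.05]))
0.106 (array([ 0.0011, -0.0312,  0.0093]), array([0.02, 0.19, 0.05]))
0.102 (array([ 0.0011, -0.0351,  0.0103]), array([0.02, 0.19, 0.05]))
lip local [ 0.13855705 -0.00103786  0.10981642]
```

drive_tool(
  deltas=[
    [[255,0.001,-0.01,0.0039,0,0.2,0],[255,0.001,-0.0176,0.0058,0,0.2,0],[255,0.001,-0.025,0.0077,0,0.2,0],[255,0.001,-0.0312,0.0093,0,0.2,0],[255,0.001,-0.0312,0.0093,0,0.2,0]],
  ],
)

```text
clock: 17.73
tcp_pos: [0.5458, 0.061, 0.1565]
orientation: [-0.001, 0.003, 0.992, -0.125]
wrist_force: [0.2, 0.2, -4.3]
finger_gap: 0.0141
grip_force: 109.0
```

Run:
```python
from h import *
s=get_state();p,r=cur();print(p,s["wrist_force"],s["ft_torque"])
print("lip local",toC(p+r.apply(LIP)))
for x in(.106,.103,.101): 
    print(x,delta(*lidpose(x,.1085,.25)))
for n in("top","side"):
    P,d,W=look(n);np.savez(n+"_d.npz",p=P,d=d)
    a=P[120:260,200:360] if n=="top" else P[130:270,240:400]
    cv2.imwrite(f"d_{n}.png",cv2.resize(a[:,:,::-1],(400,350),interpolation=2))
cv2.imwrite("pics/d1.png",np.hstack([cv2.imread("d_top.png"),cv2.imread("d_side.png")]))
```

```text
[0.5457722  0.06099494 0.15651965] [ 0.2403966   0.18193491 -4.33104442] [ 0.4204522   0.01877803 -0.05003465]
lip local [0.10396936 0.00048783 0.10780803]
0.106 (array([-0.0006,  0.0018, -0.0012]), array([-0.  , -0.09, -0.08]))
0.103 (array([-0.0006, -0.0011, -0.0004]), array([-0.  , -0.09, -0.08]))
0.101 (array([-0.0006, -0.003 ,  0.0001]), array([-0.  , -0.09, -0.08]))
```

View pics/d1.png

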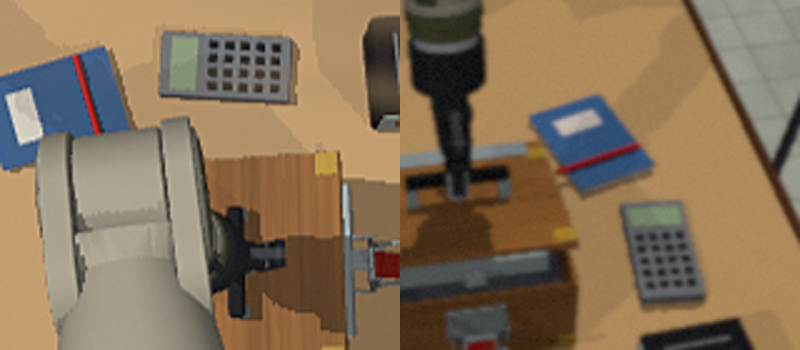

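The lid is over the case with its latch edge raised and no contact force yet. I'll press forward gently to feel the rail.

drive_tool(
  deltas=[
    [[255,0,-0.001,0.0003,0,0,0],[255,0,-0.002,0.0005,0,0,0],[255,0,-0.003,0.0007,0,0,0],[255,0,-0.003,0.0007,0,0,0]],
  ],
)

```text
clock: 18.32
tcp_pos: [0.5459, 0.0595, 0.1561]
orientation: [-0.001, 0.002, 0.992, -0.124]
wrist_force: [1.8, 4.9, -6.9]
finger_gap: 0.0142
grip_force: 108.8
```

Run:
```python
from h import *
p,r=cur();print("lip",toC(p+r.apply(LIP)))
for f in(.25,.2,.15,.1,.06,.03,0): print(f,*delta(*lidpose(.1045,.108,f)))
```

```text
lip [0.1026134  0.00047286 0.10757283]
0.25 [-0.0004  0.0018 -0.0011] [ 0.11 -0.07  0.02]
0.2 [-0.0004  0.0006  0.0038] [-2.76 -0.07  0.02]
0.15 [-0.0004 -0.0003  0.0087] [-5.62 -0.07  0.02]
0.1 [-0.0004 -0.001   0.0137] [-8.49 -0.07  0.01]
0.06 [-0.0004 -0.0013  0.0177] [-1.078e+01 -7.000e-02  1.000e-02]
0.03 [-0.0004 -0.0015  0.0207] [-1.25e+01 -7.00e-02  1.00e-02]
0 [-0.0004 -0.0016  0.0237] [-1.422e+01 -7.000e-02  1.000e-02]
```

drive_tool(
  deltas=[
    [[255,-0.0004,0.0033,-0.0006,0,0,0],[255,-0.0004,0.0021,0.0043,-2.8,0,0],[255,-0.0004,0.0012,0.0092,-5.6,0,0],[255,-0.0004,0.0005,0.0142,-8.5,0,0],[255,-0.0004,0.0002,0.0182,-10.8,0,0],[255,-0.0004,0.0002,0.0182,-10.8,0,0]],
  ],
)

```text
clock: 19.08
tcp_pos: [0.5459, 0.053, 0.1388]
orientation: [-0.001, 0.003, 0.999, -0.032]
wrist_force: [0.2, -0.1, -4.2]
finger_gap: 0.0141
grip_force: 109.1
```

Run:
```python
from h import *
s=get_state();p,r=cur();print("lip",toC(p+r.apply(LIP)),s["wrist_force"],s["ft_torque"])
for f in(.06,.03,0): print(f,*delta(*lidpose(.1045,.108,f)))
```

```text
lip [0.10352782 0.00029991 0.1072243 ] [ 0.15205559 -0.09992218 -4.17454929] [ 0.10877696 -0.04558964 -0.01497712]
0.06 [-0.0005  0.0008 -0.0005] [-0.2  -0.12 -0.13]
0.03 [-0.0005  0.0001  0.0024] [-1.92 -0.12 -0.13]
0 [-0.0005 -0.0005  0.0054] [-3.64 -0.12 -0.13]
```

drive_tool(
  deltas=[
    [[255,0,0.0005,0.0024,-1.9,0,0],[255,0,0,0.005,-3.6,0,0],[255,0,0,0.006,-3.8,0,0],[255,0,0,0.006,-3.8,0,0]],
  ],
)

```text
clock: 19.58
tcp_pos: [0.5462, 0.0536, 0.1332]
orientation: [-0.0, 0.002, 1.0, 0.002]
wrist_force: [-1.0, -1.0, -0.4]
finger_gap: 0.014
grip_force: 109.5
```

Run:
```python
from h import *
s=get_state();p,r=cur();print("lip",toC(p+r.apply(LIP)),s["wrist_force"],s["ft_torque"], delta(*lidpose(.1045,.108,0)))
```

```text
lip [1.06021701e-01 3.52412466e-05 1.08053550e-01] [-0.95392835 -0.98747768 -0.38280619] [-0.29292752  0.08685549  0.01604279] (array([-0.0001, -0.0014, -0.0003]), array([ 0.23, -0.05, -0.05]))
```

drive_tool(
  deltas=[
    [[255,0,0,0.0005,0,0,0],[100,0,0,0,0,0,0],[0,0,0,0,0,0,0],[0,0,0,0,0,0,0],[0,0,0,-0.04,0,0,0],[0,0,0,-0.09,0,0,0],[0,0,0,-0.13,0,0,0],[0,0,0.06,-0.16,0,0,0],[0,0,0.12,-0.16,0,0,0],[0,0,0.16,-0.16,0,0,0],[0,0,0.16,-0.16,0,0,0]],
  ],
)

```text
clock: 20.95
tcp_pos: [0.5467, 0.216, 0.2932]
orientation: [-0.001, -0.0, 1.0, 0.003]
wrist_force: [-0.4, 0.1, 0.4]
finger_gap: 0.0852
grip_force: 0.0
```

Run:
```python
from h import *
C[1]=.0463
P,d,W=look("top");np.savez("top_e.npz",p=P,d=d);L=toC(W.reshape(-1,3)).reshape(W.shape);hsv=cv2.cvtColor(P,cv2.COLOR_RGB2HSV)
m=(abs(L[...,2]-.125)<.006)&(L[...,0]>-.11)&(L[...,0]<.06)&(abs(L[...,1])<.115)&(hsv[...,1]>60);q=L[m]
print("lid plane",np.linalg.lstsq(np.c_[q[:,:2],np.ones(len(q))],q[:,2],rcond=None)[0],q.min(0),q.max(0))
m=(L[...,2]>.15)&(L[...,2]<.17)&(abs(L[...,0])<.03)&(abs(L[...,1])<.07);print("handle",m.sum(),cv2.minAreaRect((L[m][:,:2]*1000).astype(np.float32)))
P2,d2,W2=look("side");np.savez("side_e.npz",p=P2,d=d2)
a=cv2.resize(P[150:290,260:400,::-1],(400,400),interpolation=2);b=cv2.resize(P2[170:290,210:330,::-1],(400,400),interpolation=2)
cv2.imwrite("pics/e1.png",np.hstack([a,b]));print(cur()[0])
for nm,(Q,V) in dict(top=(P,W),side=(P2,W2)).items():
    h=cv2.cvtColor(Q,cv2.COLOR_RGB2HSV);V=toC(V.reshape(-1,3)).reshape(V.shape);near=(abs(V[...,1])<.04)&(V[...,0]<-.1)&(V[...,0]>-.22)&(V[...,2]>.03)
    for c,mm in dict(red=((h[...,0]<6)|(h[...,0]>174))&(h[...,1]>150),yel=(abs(h[...,0].astype(int)-29)<7)&(h[...,1]>120)).items():
        r=V[near&mm];print(nm,c,len(r),np.median(r,0) if len(r) else 0, r.min(0) if len(r) else 0)
```

```text
lid plane [ 0.00021601 -0.00042495  0.124428  ] [-0.09198336 -0.10843178  0.11901806] [0.05999832 0.10811705 0.13071362]
handle 282 ((9.545063018798828, 0.6330986022949219), (15.747974395751953, 107.2417984008789), 0.1095321923494339)
[0.54686949 0.21341085 0.29325497]
top red 106 [-0.14281477  0.00131868  0.07046281] [-0.15848753 -0.01194088  0.05761648]
top yel 45 [-0.17868488  0.00033102  0.13404725] [-0.18214715 -0.01780012  0.13021215]
side red 98 [-0.15149537 -0.00159085  0.06614843] [-0.16215204 -0.01398363  0.05627724]
side yel 51 [-0.18421913 -0.0025396   0.13355298] [-0.18714685 -0.01920983  0.10554988]
```

View pics/e1.png

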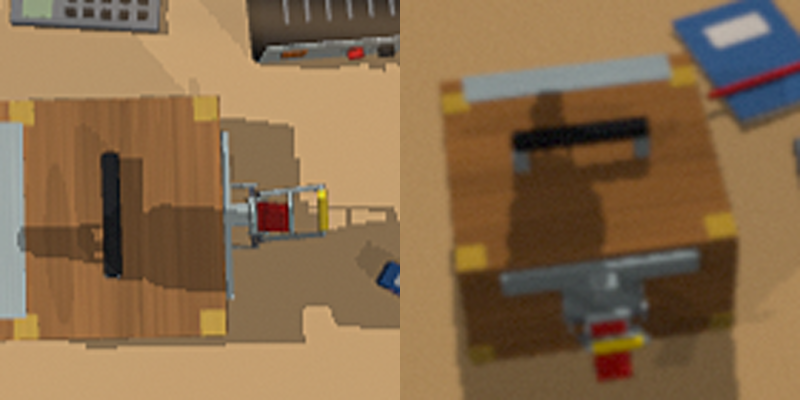

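The lid lies flat: its plane slope is under 0.0005 and the handle sits at the expected offset. The keeper is clear and the bail's yellow sleeve is at (325,208) in the top crop. I'll work out the bail path.

```bash
cat >> h.py <<'E'
C[1]=.0440
def grip(L,a): # bail grip, case-local x,z
    return np.array([-.122-.014*np.sin(L)-.074*np.sin(a),.087-.014*np.cos(L)+.074*np.cos(a)])
E
python3 - <<'E'
from h import *
p,r=cur();print(p);d0=down(np.radians(89.8))
for z in(.20,.122): print(delta([.5450,*toW([-.1788,0,z])[1:]],d0))
g0=grip(.85,.7);print(g0)
for k in [(.85,.7),(1.2,.65),(1.6,.5),(2.0,.3),(2.3,.1),(2.3,-.1),(2.3,-.3),(2.3,-.5),(2.3,-.6),(2.0,-.674),(1.7,-.714),(1.55,-.72)]:
    print(k,np.round((grip(*k)-g0)*1000,1))
E
```

```text
[0.54686949 0.21341085 0.29325497]
(array([ 0.0007, -0.3486,  0.0918]), array([ 0.24, -0.1 ,  0.03]))
(array([ 0.0005, -0.3489,  0.1698]), array([ 0.24, -0.1 ,  0.03]))
[-0.18019003  0.13435856]
(0.85, 0.7) [0. 0.]
(1.2, 0.65) [0.4 6.5]
(1.6, 0.5) [ 8.7 18. ]
(2.0, 0.3) [23.6 29.2]
(2.3, 0.1) [40.4 35.6]
(2.3, -0.1) [55.1 35.6]
(2.3, -0.3) [69.6 32.7]
(2.3, -0.5) [83.2 26.9]
(2.3, -0.6) [89.5 23. ]
(2.0, -0.674) [91.6 16.3]
(1.7, -0.714) [92.8 10.4]
(1.55, -0.72) [93.  8.]
```

drive_tool(
  deltas=[
    [[120,0.001,-0.3487,0.0,0.2,0,0],[120,0.001,-0.3487,0.0,0.2,0,0],[120,0.001,-0.3487,0.0,0.2,0,0],[120,0.001,-0.3487,0.0,0.2,0,0],[120,0.001,-0.3487,0.0,0.2,0,0],[120,0.001,-0.3487,0.06,0.2,0,0],[120,0.001,-0.3487,0.1,0.2,0,0],[120,0.001,-0.3487,0.1,0.2,0,0],[120,0.001,-0.3487,0.1,0.2,0,0]],
  ],
)

```text
clock: 22.18
tcp_pos: [0.5449, -0.1357, 0.1938]
orientation: [0.0, 0.002, 1.0, 0.0]
wrist_force: [-0.6, -0.2, 0.1]
finger_gap: 0.0452
grip_force: 0.0
```

Run:
```python
from h import *
p,r=cur();print(p,get_state()["finger_gap"]);d0=down(np.radians(89.8))
print(delta([.5450,*toW([-.1788,0,.122])[1:]],d0))
P2,d2,W2=look("side");cv2.imwrite("pics/f1.png",cv2.resize(P2[180:300,220:340,::-1],(500,500),interpolation=2))
```

```text
[ 0.54485794 -0.13574963  0.19376775] 0.045221187349831805
(array([-0.0001,  0.0009,  0.0718]), array([ 0.03,  0.02, -0.08]))
```

View pics/f1.png

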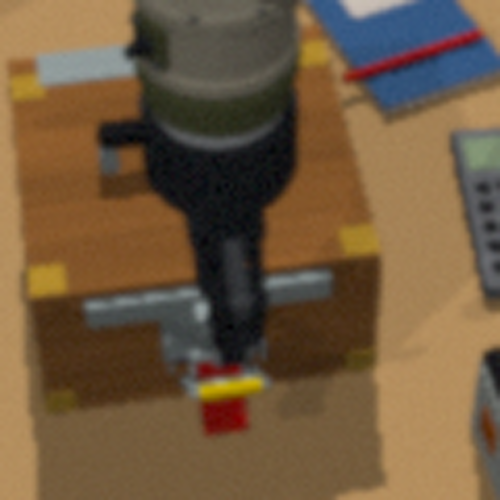

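The gripper is centred over the sleeve at (230,388). Now I descend and pinch it.

drive_tool(
  deltas=[
    [[120,0,0.0008,0.04,0,0,0],[120,0,0.0008,0.065,0,0,0],[120,0,0.0008,0.072,0,0,0],[120,0,0.0008,0.072,0,0,0],[255,0,0.0008,0.072,0,0,0],[255,0,0.0008,0.072,0,0,0],[255,0,0.0008,0.072,0,0,0],[255,0,0.0008,0.072,0,0,0],[255,0,0.0008,0.072,0,0,0]],
  ],
  newtons=30,
)

```text
clock: 23.35
tcp_pos: [0.5449, -0.1346, 0.1203]
orientation: [-0.0, 0.002, 1.0, 0.0]
wrist_force: [0.9, -2.0, 1.9]
finger_gap: 0.0076
grip_force: 29.9
```

drive_tool(
  deltas=[
    [[255,0,0.0004,-0.0065,0,0,0],[255,0,0.004,-0.012,0,0,0],[255,0,0.0087,-0.018,0,0,0],[255,0,0.016,-0.024,0,0,0],[255,0,0.0236,-0.0292,0,0,0],[255,0,0.032,-0.033,0,0,0],[255,0,0.0404,-0.0356,0,0,0],[255,0,0.0404,-0.0356,0,0,0]],
  ],
)

```text
clock: 24.35
tcp_pos: [0.5446, -0.0933, 0.156]
orientation: [-0.0, 0.002, 1.0, 0.0]
wrist_force: [2.2, -1.3, -2.1]
finger_gap: 0.0073
grip_force: 29.3
```

```bash
cat > latch.py <<'E'
from h import *
import sys
s=get_state();p,r=cur();print("tcp local",toC(p),s["finger_gap"],s["wrist_force"])
for n in("top","side"):
    P,d,V=look(n);h=cv2.cvtColor(P,cv2.COLOR_RGB2HSV);V=toC(V.reshape(-1,3)).reshape(V.shape);near=(abs(V[...,1])<.04)&(V[...,0]<-.05)&(V[...,0]>-.22)&(V[...,2]>.03)
    for c,mm in dict(red=((h[...,0]<6)|(h[...,0]>174))&(h[...,1]>150),yel=(abs(h[...,0].astype(int)-29)<7)&(h[...,1]>150)&(abs(V[...,1])<.022)).items():
        q=V[near&mm]
        if len(q)>5: print(n,c,len(q),"med",np.round(np.median(q,0),3),"min",np.round(q.min(0),3),"max",np.round(q.max(0),3))
    if n=="side" and len(sys.argv)>1: cv2.imwrite("pics/"+sys.argv[1],cv2.resize(P[180:300,220:340,::-1],(500,500),interpolation=2))
E
python3 latch.py
```

```text
tcp local [-0.13734922  0.0003003   0.15599959] 0.007277589597499119 [ 2.17225995 -1.33331256 -2.07707668]
top red 8 med [-0.127  0.01   0.092] min [-0.132  0.006  0.09 ] max [-0.124  0.011  0.094]
side red 111 med [-0.149 -0.002  0.097] min [-0.169 -0.017  0.089] max [-0.127  0.011  0.11 ]
```

drive_tool(
  deltas=[
    [[255,0,0.006,-0.002,0,0,0],[255,0,0.0122,-0.003,0,0,0],[255,0,0.02,-0.002,0,0,0],[255,0,0.0267,0.0,0,0,0],[255,0,0.034,0.003,0,0,0],[255,0,0.0403,0.0057,0,0,0],[255,0,0.0466,0.0096,0,0,0],[255,0,0.0466,0.0096,0,0,0]],
  ],
)

```text
clock: 25.45
tcp_pos: [0.5448, -0.0462, 0.1458]
orientation: [-0.001, 0.002, 1.0, 0.001]
wrist_force: [1.6, 0.5, 1.6]
finger_gap: 0.0072
grip_force: 29.3
```

```bash
python3 latch.py g1.png
python3 - <<'E'
from h import *
from scipy.optimize import fsolve
p,_=cur();l=toC(p);g=np.array([l[0],l[2]+.012])
L,a=fsolve(lambda v:grip(*v)-g,[2.2,-.5]);b=g-.036*np.array([-np.sin(a),np.cos(a)]);print("L,a",L,a,"bar",b)
for k in[(2.1,-.65),(1.9,-.69),(1.7,-.714),(1.55,-.72)]: print(k,np.round(grip(*k)-g,4))
E
```

```text
tcp local [-0.09016099  0.00029173  0.14582304] 0.00719485826766718 [1.56076841 0.54721027 1.56199083]
side red 73 med [-0.148 -0.002  0.105] min [-0.165 -0.015  0.091] max [-0.129  0.01   0.117]
side yel 14 med [-0.096 -0.008  0.154] min [-0.152 -0.018  0.149] max [-0.091  0.014  0.23 ]
L,a 2.3358512371411804 -0.5946440064305194 bar [-0.11081069  0.1281733 ]
(2.1, -0.65) [ 0.0013 -0.005 ]
(1.9, -0.69) [ 0.0025 -0.0094]
(1.7, -0.714) [ 0.0032 -0.0133]
(1.55, -0.72) [ 0.0034 -0.0157]
```

View pics/g1.png

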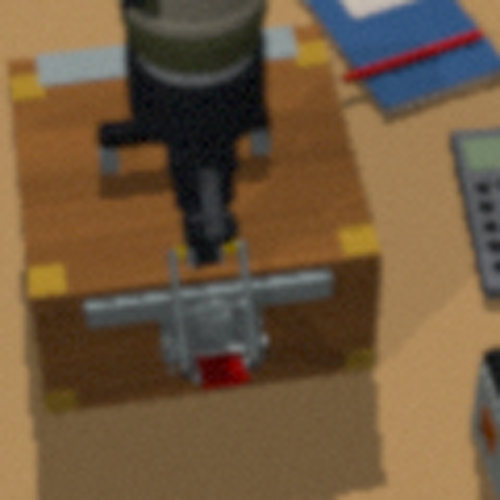

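The bail stands over the keeper with the sleeve at (210,248) between the fingers. Next I lower the bar into the groove.

drive_tool(
  deltas=[
    [[255,0,0.0013,0.005,0,0,0],[255,0,0.0025,0.0094,0,0,0],[255,0,0.0032,0.0133,0,0,0],[255,0,0.0034,0.0155,0,0,0],[255,0,0.0034,0.0155,0,0,0]],
  ],
)

```text
clock: 26.18
tcp_pos: [0.5462, -0.0427, 0.1361]
orientation: [0.003, 0.002, 1.0, 0.001]
wrist_force: [-7.4, 6.0, 37.1]
finger_gap: 0.0076
grip_force: 33.0
```

```bash
python3 latch.py g2.png
python3 - <<'E'
from h import *
from scipy.optimize import fsolve
p,_=cur();l=toC(p);g=np.array([l[0],l[2]+.012])
L,a=fsolve(lambda v:grip(*v)-g,[1.6,-.7]);b=g-.036*np.array([-np.sin(a),np.cos(a)]);print("L,a",L,a,"bar",b)
E
```

```text
tcp local [-0.0866724  -0.00109098  0.13614021] 0.007608592765296317 [-7.35898     6.01102089 37.07201985]
side red 114 med [-0.149 -0.002  0.095] min [-0.172 -0.016  0.088] max [-0.128  0.011  0.105]
side yel 12 med [-0.091  0.011  0.144] min [-0.14  -0.016  0.141] max [-0.086  0.016  0.556]
L,a 1.9425858385444745 -0.7117673847087325 bar [-0.11022293  0.12085989]
```

View pics/g2.png

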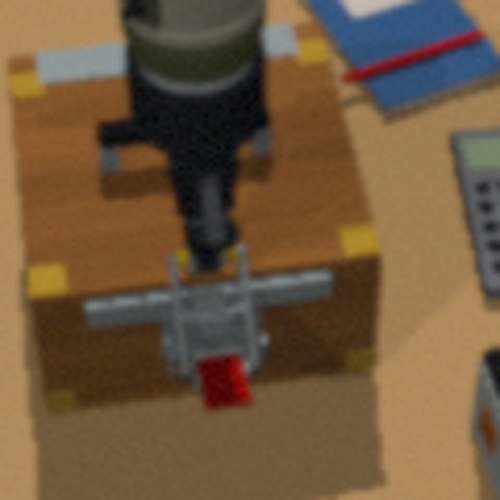

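The bar met resistance: 37 N upward with the bar at about nose-top height. It's probably on the nose, so I'll back off, shift inward and try again gently.

drive_tool(
  deltas=[
    [[255,0,0,-0.008,0,0,0],[255,0,-0.001,-0.0145,0,0,0],[255,0,0.003,-0.0145,0,0,0],[255,0,0.003,-0.0145,0,0,0]],
  ],
)

```text
clock: 26.78
tcp_pos: [0.5444, -0.0413, 0.1441]
orientation: [-0.001, 0.002, 1.0, 0.0]
wrist_force: [2.2, -4.5, -3.4]
finger_gap: 0.0069
grip_force: 29.3
```

```bash
cat > est.py <<'E'
from h import *
from scipy.optimize import fsolve
s=get_state();p,_=cur();l=toC(p);g=np.array([l[0],l[2]+.0115])
L,a=fsolve(lambda v:grip(*v)-g,[2,-.6]);b=g-.036*np.array([-np.sin(a),np.cos(a)]);print("tcp local",l,"L,a",L,a,"bar",b,"F",s["wrist_force"],"T",s["ft_torque"],s["finger_gap"])
def bar_target(bx,bz,L0=2.):
    # find L so that pivot-bar = .038
    from scipy.optimize import brentq
    L=brentq(lambda L:np.hypot(bx+.122+.014*np.sin(L),bz-.087+.014*np.cos(L))-.038,.6,2.8)
    pv=np.array([-.122-.014*np.sin(L),.087-.014*np.cos(L)]);gg=pv+(np.array([bx,bz])-pv)*.074/.038
    return L,np.round(gg-g,4)
for bx,bz in[(-.107,.124),(-.107,.121),(-.107,.118),(-.108,.1155)]: print(bx,bz,*bar_target(bx,bz))
E
python3 est.py; python3 latch.py g3.png
```

```text
tcp local [-0.08525677  0.00067922  0.14409222] L,a 2.426222223959943 -0.6695316670720132 bar [-0.10759904  0.12736418] F [ 2.20326435 -4.54928792 -3.35071572] T [-0.82519685 -0.43957755  0.03482135] 0.006908775481736101
-0.107 0.124 2.270630937146702 [ 0.0026 -0.0051]
-0.107 0.121 2.1144584534356006 [ 0.0038 -0.0092]
-0.107 0.118 1.9571161789336406 [ 0.0048 -0.0132]
-0.108 0.1155 1.7543619036557354 [ 0.0036 -0.0155]
tcp local [-0.08525677  0.00067922  0.14409222] 0.006908775481736101 [ 2.20326435 -4.54928792 -3.35071572]
side red 64 med [-0.147 -0.002  0.107] min [-0.164 -0.015  0.092] max [-0.128  0.01   0.119]
side yel 11 med [-0.091 -0.01   0.151] min [-0.137 -0.017  0.149] max [-0.086  0.016  0.215]
```

View pics/g3.png

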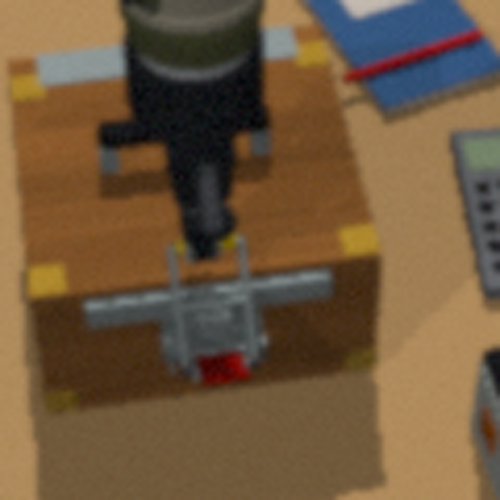

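drive_tool(
  deltas=[
    [[255,0,0.0026,0.005,0,0,0],[255,0,0.0033,0.0075,0,0,0],[255,0,0.0038,0.0092,0,0,0],[255,0,0.0038,0.0092,0,0,0]],
  ],
)

```text
clock: 27.38
tcp_pos: [0.5447, -0.0367, 0.136]
orientation: [-0.001, 0.002, 1.0, 0.001]
wrist_force: [0.4, -0.7, 2.5]
finger_gap: 0.0075
grip_force: 29.5
```

```bash
python3 est.py
```

```text
tcp local [-0.08074098  0.00037948  0.13600087] L,a 2.209635506412468 -0.7886936549828168 bar [-0.10628058  0.12212906] F [ 0.44150106 -0.73816599  2.47035416] T [-0.34298195 -0.0974038   0.06937689] 0.0075118958034769675
-0.107 0.124 2.270630937146702 [-0.0019  0.003 ]
-0.107 0.121 2.1144584534356006 [-0.0007 -0.0012]
-0.107 0.118 1.9571161789336406 [ 0.0002 -0.0051]
-0.108 0.1155 1.7543619036557354 [-0.001  -0.0074]
```

drive_tool(
  deltas=[
    [[255,0,-0.0004,0.0012,0,0,0],[255,0,0.0,0.003,0,0,0],[255,0,0.0002,0.005,0,0,0],[255,0,0.0002,0.005,0,0,0]],
  ],
)

```text
clock: 27.88
tcp_pos: [0.5452, -0.036, 0.1333]
orientation: [0.001, 0.002, 1.0, 0.001]
wrist_force: [-3.6, 1.3, 16.7]
finger_gap: 0.0074
grip_force: 31.4
```

```bash
python3 est.py
```

```text
tcp local [-8.00132629e-02 -6.09517181e-05  1.33291088e-01] L,a 2.110341294601474 -0.8178857247893623 bar [-0.10628253  0.12017553] F [-3.61664726  1.29089554 16.71660935] T [0.51248584 0.8166229  0.03833653] 0.007421767613330814
-0.107 0.124 2.270630937146702 [-0.0026  0.0057]
-0.107 0.121 2.1144584534356006 [-0.0014  0.0016]
-0.107 0.118 1.9571161789336406 [-0.0005 -0.0024]
-0.108 0.1155 1.7543619036557354 [-0.0017 -0.0047]
```

The bar is still blocked at about 0.120 m. The bail and lever hold their position, so I'll unload, release, retreat and look without the arm in the way.

drive_tool(
  deltas=[
    [[255,0,0,-0.003,0,0,0],[255,0,0,-0.003,0,0,0],[120,0,0,-0.003,0,0,0],[120,0,0,-0.003,0,0,0],[120,0,0,-0.003,0,0,0],[120,0,0,-0.05,0,0,0],[120,0,0,-0.1,0,0,0],[120,0,0.06,-0.13,0,0,0],[120,0,0.12,-0.13,0,0,0],[120,0,0.18,-0.13,0,0,0],[120,0,0.22,-0.13,0,0,0],[120,0,0.22,-0.13,0,0,0]],
  ],
)

```text
clock: 29.38
tcp_pos: [0.5453, 0.1857, 0.2606]
orientation: [-0.001, -0.0, 1.0, 0.001]
wrist_force: [0.1, -0.7, -0.0]
finger_gap: 0.045
grip_force: 0.0
```

```bash
python3 latch.py
python3 - <<'E'
from h import *
P,d,W=look("top");P2,d2,W2=look("side");np.savez("k.npz",P=P,d=d,P2=P2,d2=d2)
a=cv2.resize(P[200:250,315:365,::-1],(400,400),interpolation=2);b=cv2.resize(P2[232:282,250:300,::-1],(400,400),interpolation=2)
cv2.imwrite("pics/k1.png",np.hstack([a,b]))
print(proj("top",toW([-.111,0,.1145])),proj("side",toW([-.111,0,.1145])))
print(proj("top",toW([-.117,0,.12])),proj("side",toW([-.117,0,.12])))
E
```

```text
tcp local [0.14168727 0.00056547 0.26057671] 0.04499404839508905 [ 0.09703715 -0.7454706  -0.03220782]
top red 160 med [-0.144  0.     0.102] min [-0.161 -0.014  0.088] max [-0.124  0.013  0.115]
top yel 40 med [-0.077  0.001  0.142] min [-0.081 -0.014  0.121] max [-0.075  0.017  0.146]
side red 86 med [-0.148 -0.002  0.102] min [-0.166 -0.017  0.089] max [-0.128  0.012  0.113]
side yel 51 med [-0.083 -0.002  0.142] min [-0.088 -0.02   0.124] max [-0.061  0.016  0.145]
(np.float64(345.9227545372041), np.float64(224.2436355083021)) (np.float64(270.0084675360216), np.float64(254.40111402691522))
(np.float64(348.52788708459695), np.float64(224.00310844487106)) (np.float64(270.3030420643636), np.float64(254.95724007889856))
```

View pics/k1.png

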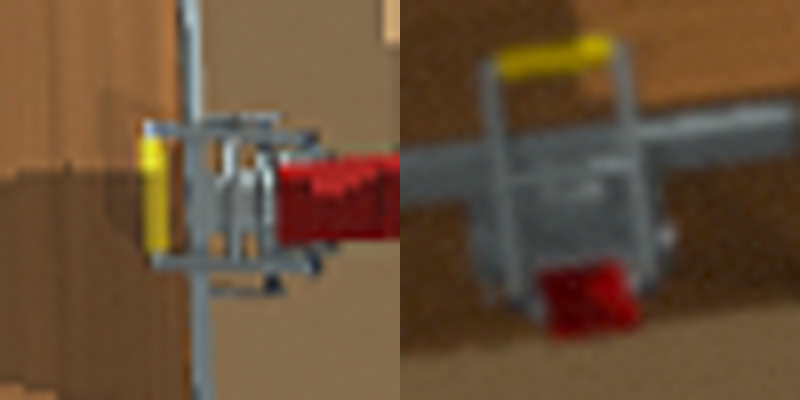

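The top crop shows the bar at about (232,200), between the apron at (200,200) and the keeper's nose at (265,200). It has dropped behind the nose. I'll press the lever next with closed fingers, tilting progressively, and check midway that the bail stays hooked.

```bash
cat >> h.py <<'E'
def press(L,t,rho=.038,off=0.):
    """TCP pose: closed fingertip on the lever's outer face, fingers tilted t deg toward the case"""
    n=np.array([-np.cos(L),np.sin(L)]);c=np.array([-.122,.087])+rho*np.array([-np.sin(L),-np.cos(L)])+(.002+off)*n
    w=toW([c[0],0,c[1]]);w[0]=.545
    return w,down(np.radians(89.8))*R.from_euler("x",-t,degrees=True)
E
python3 - <<'E'
from h import *
p,r=cur();w,rr=press(2.15,0);print(delta(w+[0,0,.06],rr),delta(w+[0,0,.01],rr))
for L,t in[(2.15,0),(1.9,0),(1.7,6),(1.5,12)]:print(L,delta(*press(L,t),p0=w,r0=rr))
E
```

```text
(array([-0.0008, -0.2908,  0.0912]), array([ 0.04, -0.11, -0.1 ])) (array([-0.0009, -0.2909,  0.1412]), array([ 0.04, -0.11, -0.1 ]))
2.15 (array([0., 0., 0.]), array([0., 0., 0.]))
1.9 (array([-0.    , -0.0046,  0.0083]), array([0., 0., 0.]))
1.7 (array([-0.    , -0.0067,  0.0156]), array([-6.,  0.,  0.]))
1.5 (array([-0.    , -0.0073,  0.0232]), array([-12.,  -0.,   0.]))
```

drive_tool(
  deltas=[
    [[255,-0.0008,-0.291,0,0,0,0],[255,-0.0008,-0.291,0,0,0,0],[255,-0.0008,-0.291,0,0,0,0],[255,-0.0008,-0.291,0,0,0,0],[255,-0.0008,-0.291,0,0,0,0],[255,-0.0008,-0.291,0.05,0,0,0],[255,-0.0008,-0.295,0.1,0,0,0],[255,-0.0008,-0.295,0.14,0,0,0],[255,-0.0008,-0.295,0.14,0,0,0]],
  ],
)

```text
clock: 30.7
tcp_pos: [0.542, -0.1122, 0.1178]
orientation: [-0.004, 0.003, 1.0, 0.002]
wrist_force: [0.2, 0.2, 0.8]
finger_gap: -0.0
grip_force: 0.0
```

```bash
python3 latch.py
python3 - <<'E'
from h import *
for L,t in[(2.15,0),(1.9,0),(1.7,6),(1.55,10),(1.4,15)]:print(L,delta(*press(L,t)))
E
```

```text
tcp local [-0.15623488  0.00287253  0.11781555] -2.26744390068757e-06 [0.18828215 0.19422997 0.835363  ]
top red 8 med [-0.13   0.011  0.096] min [-0.144  0.011  0.092] max [-0.124  0.017  0.169]
top yel 41 med [-0.078  0.001  0.143] min [-0.081 -0.014  0.126] max [-0.074  0.018  0.145]
side red 41 med [-0.163 -0.003  0.111] min [-0.172 -0.018  0.092] max [-0.143  0.01   0.133]
2.15 (array([0.0003, 0.0041, 0.0124]), array([ 0.05, -0.05, -0.12]))
1.9 (array([ 0.0003, -0.0005,  0.0207]), array([ 0.05, -0.05, -0.12]))
1.7 (array([ 0.0003, -0.0027,  0.0279]), array([-5.95, -0.04, -0.13]))
1.55 (array([ 0.0003, -0.0033,  0.0336]), array([-9.95, -0.04, -0.13]))
1.4 (array([ 0.0003, -0.003 ,  0.0393]), array([-14.95,  -0.03,  -0.13]))
```

drive_tool(
  deltas=[
    [[255,0,0.002,0.0124,0,0,0],[255,0,-0.0005,0.0207,0,0,0],[255,0,-0.0027,0.0279,-6,0,0],[255,0,-0.0033,0.0336,-10,0,0],[255,0,-0.0033,0.0336,-10,0,0]],
  ],
)

```text
clock: 31.42
tcp_pos: [0.5451, -0.1161, 0.0866]
orientation: [-0.001, 0.003, 0.996, 0.088]
wrist_force: [-0.6, -0.6, -0.0]
finger_gap: -0.0
grip_force: 0.0
```

```bash
python3 latch.py
python3 - <<'E'
from h import *
for L,t in[(1.55,10),(1.3,20),(1.1,28),(.9,36),(.7,44),(.5,50),(.35,52)]:print(L,delta(*press(L,t)))
P,d,W=look("top");P2,d2,W2=look("side")
a=cv2.resize(P[200:250,315:365,::-1],(400,400),interpolation=2);b=cv2.resize(P2[232:282,250:300,::-1],(400,400),interpolation=2)
cv2.imwrite("pics/m1.png",np.hstack([a,b]))
E
```

```text
tcp local [-0.1601328  -0.00024668  0.08659387] -1.785688820697621e-06 [-0.55776395 -0.58158543 -0.04203426]
top red 27 med [-0.13   0.011  0.088] min [-0.151 -0.01   0.079] max [-0.124  0.014  0.093]
top yel 43 med [-0.092 -0.001  0.148] min [-0.095 -0.016  0.144] max [-0.088  0.017  0.156]
1.55 (array([ 0.0002, -0.0006, -0.0012]), array([-0.  , -0.08, -0.06]))
1.3 (array([ 0.0002, -0.0014,  0.0083]), array([-10.  ,  -0.07,  -0.07]))
1.1 (array([ 0.0002, -0.0003,  0.0158]), array([-18.  ,  -0.07,  -0.07]))
0.9 (array([0.0002, 0.0022, 0.0229]), array([-26.  ,  -0.06,  -0.08]))
0.7 (array([0.0002, 0.0062, 0.0294]), array([-34.  ,  -0.06,  -0.08]))
0.5 (array([0.0002, 0.0113, 0.035 ]), array([-40.  ,  -0.05,  -0.09]))
0.35 (array([0.0002, 0.0159, 0.0385]), array([-42.  ,  -0.05,  -0.09]))
```

View pics/m1.png

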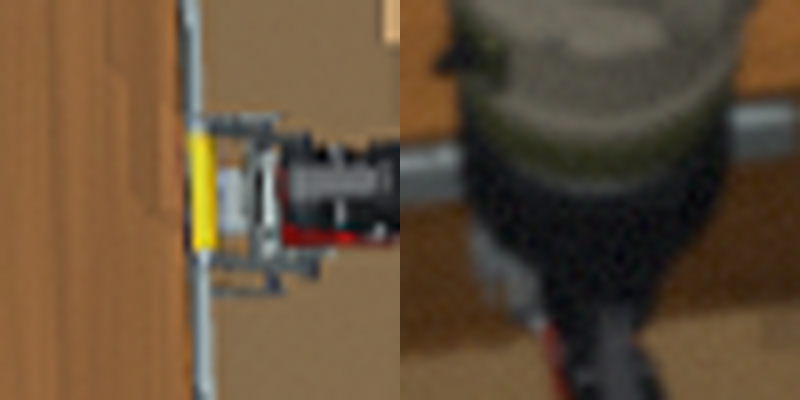

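In the crop the sleeve is at (203,190), and the geometry puts the bar behind the nose at x about -0.114, z about 0.118. That fits a hooked, slack bail. I'll press on and watch for tension.

drive_tool(
  deltas=[
    [[255,0,-0.001,0.004,-5,0,0],[255,0,-0.0014,0.0083,-10,0,0],[255,0,-0.001,0.012,-14,0,0],[255,0,-0.0003,0.0158,-18,0,0],[255,0,-0.0003,0.0158,-18,0,0]],
  ],
)

```text
clock: 32.25
tcp_pos: [0.5452, -0.1129, 0.0712]
orientation: [-0.0, 0.002, 0.97, 0.242]
wrist_force: [0.5, 0.3, 0.2]
finger_gap: -0.0
grip_force: 0.4
```

```bash
python3 latch.py
python3 - <<'E'
from h import *
for L,t in[(1.1,28),(.9,36),(.7,44),(.5,50),(.35,52),(.25,52)]:print(L,delta(*press(L,t)))
E
```

```text
tcp local [-0.15690055 -0.00036381  0.07116396] -1.7835531704122735e-05 [0.50098819 0.31005619 0.18282764]
top red 92 med [-0.137  0.     0.08 ] min [-0.157 -0.011  0.068] max [-0.124  0.013  0.089]
top yel 47 med [-0.096 -0.001  0.151] min [-0.1   -0.015  0.146] max [-0.092  0.017  0.156]
1.1 (array([ 0.0003, -0.0002, -0.    ]), array([-0.06, -0.07, -0.03]))
0.9 (array([ 0.0003, -0.    ,  0.0076]), array([-8.06, -0.06, -0.04]))
0.7 (array([0.0003, 0.0017, 0.015 ]), array([-16.06,  -0.06,  -0.04]))
0.5 (array([0.0003, 0.0049, 0.0219]), array([-22.06,  -0.06,  -0.04]))
0.35 (array([0.0003, 0.0081, 0.0266]), array([-24.06,  -0.06,  -0.05]))
0.25 (array([0.0003, 0.0107, 0.0294]), array([-24.06,  -0.06,  -0.05]))
```

The bar estimate is now at z about 0.115, at seat height, and the bail is lying straight. It is hooked, so I press through centre.

drive_tool(
  deltas=[
    [[255,0,0.0,0.004,-4,0,0],[255,0,0.0,0.0076,-8,0,0],[255,0,0.001,0.0115,-12,0,0],[255,0,0.0017,0.015,-16,0,0],[255,0,0.003,0.0185,-19,0,0],[255,0,0.0049,0.0219,-22,0,0],[255,0,0.0065,0.0245,-24,0,0],[255,0,0.0081,0.0266,-24,0,0],[255,0,0.0107,0.0294,-24,0,0],[255,0,0.0107,0.0294,-24,0,0]],
  ],
)

```text
clock: 33.6
tcp_pos: [0.5452, -0.0886, 0.051]
orientation: [0.0, 0.002, 0.899, 0.439]
wrist_force: [0.3, 0.3, -0.1]
finger_gap: 0.0002
grip_force: 0.0
```

```bash
python3 latch.py
python3 - <<'E'
from h import *
for L,t in[(.25,52),(.1,52)]:print(L,delta(*press(L,t)))
E
```

```text
tcp local [-0.13260278 -0.00023278  0.05098021] 0.00018714226263434594 [ 0.33058911  0.25119205 -0.0777258 ]
top yel 51 med [-0.109 -0.002  0.153] min [-0.112 -0.018  0.15 ] max [-0.104  0.018  0.159]
0.25 (array([ 0.0003, -0.0005, -0.    ]), array([ 0.03, -0.03, -0.04]))
0.1 (array([0.0003, 0.0019, 0.0051]), array([ 0.03, -0.03, -0.04]))
```

drive_tool(
  deltas=[
    [[255,0,-0.003,-0.03,0,0,0],[255,0,-0.003,-0.08,0,0,0],[255,0,-0.003,-0.14,0,0,0],[255,0,-0.003,-0.18,0,0,0],[255,0,-0.003,-0.18,0,0,0],[255,0,-0.003,-0.18,0,0,0]],
  ],
)

```text
clock: 34.45
tcp_pos: [0.5447, -0.2327, 0.1583]
orientation: [0.0, 0.002, 0.898, 0.439]
wrist_force: [0.5, 0.9, -0.5]
finger_gap: -0.0001
grip_force: 0.0
```

```bash
python3 latch.py
python3 - <<'E'
from h import *
P,d,W=look("top");P2,d2,W2=look("side");np.savez("n.npz",P=P,d=d,P2=P2,d2=d2)
a=cv2.resize(P[200:250,315:365,::-1],(400,400),interpolation=2);b=cv2.resize(P2[225:285,245:305,::-1],(400,400),interpolation=2)
cv2.imwrite("pics/n1.png",np.hstack([a,b]));print(cur()[0])
L=toC(W.reshape(-1,3)).reshape(W.shape);hsv=cv2.cvtColor(P,cv2.COLOR_RGB2HSV)
m=(abs(L[...,2]-.125)<.006)&(L[...,0]>-.11)&(L[...,0]<.1)&(abs(L[...,1])<.115)&(hsv[...,1]>60);q=L[m]
print("lid plane",len(q),np.linalg.lstsq(np.c_[q[:,:2],np.ones(len(q))],q[:,2],rcond=None)[0])
m=(L[...,2]>.15)&(L[...,2]<.17)&(abs(L[...,0])<.03)&(abs(L[...,1])<.07);print("handle",m.sum(),cv2.minAreaRect((L[m][:,:2]*1000).astype(np.float32)))
E
python3 parts.py
```

```text
tcp local [-2.76662004e-01 -2.31244157e-04  1.58256566e-01] -7.719904097841717e-05 [ 0.5408152   0.88497375 -0.53136838]
top yel 48 med [-0.109 -0.002  0.154] min [-0.113 -0.018  0.148] max [-0.104  0.018  0.16 ]
[ 0.54460169 -0.23158838  0.15838304]
lid plane 5585 [ 9.72922061e-04 -2.97314157e-05  1.24506808e-01]
handle 284 ((11.79694938659668, 0.5243034362792969), (15.772483825683594, 107.61425018310547), 0.12067138403654099)
side blue [237. 397.] 713 c [ 426.2 -363.5] size [45.2 99.7] ang 7.9 top 0.052
top blue [401. 249.] 99 c [ 479.2 -229.2] size [49.7 22.5] ang 59.2 top 0.028
```

View pics/n1.png

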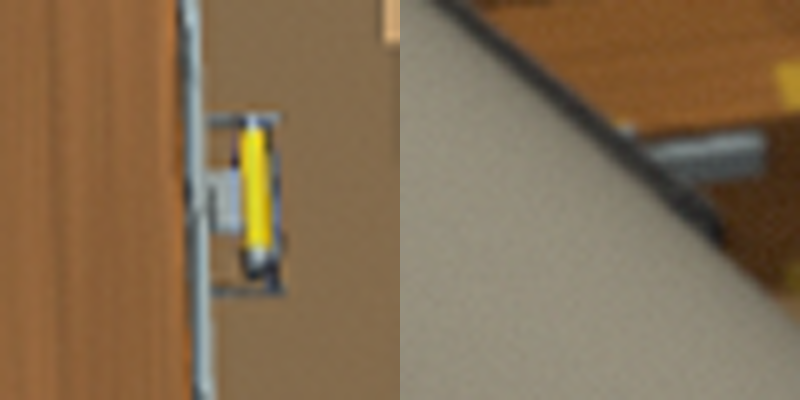

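Run:
```python
from h import *
d0=down(np.radians(89.8));print(delta([.545,-.22,.32],d0),delta([.545,.2,.32],d0))
```

```text
(array([ 1.000e-04,  1.348e-01, -8.960e-02]), array([ 5.212e+01, -1.400e-01, -3.000e-02])) (array([0.0013, 0.3926, 0.2419]), array([ 5.212e+01, -1.400e-01, -3.000e-02]))
```

drive_tool(
  deltas=[
    [[255,0,0.05,-0.033,10,0,0],[255,0,0.1,-0.066,20,0,0],[255,0,0.1348,-0.0896,30,0,0],[255,0,0.1348,-0.0896,40,0,0],[255,0,0.1348,-0.0896,52,0,0],[255,0.001,0.3926,0.2419,52.1,0,0],[255,0.001,0.3926,0.2419,52.1,0,0],[255,0.001,0.3926,0.2419,52.1,0,0],[255,0.001,0.3926,0.2419,52.1,0,0],[255,0.001,0.3926,0.2419,52.1,0,0],[255,0.001,0.3926,0.2419,52.1,0,0],[255,0.001,0.3926,0.2419,52.1,0,0]],
  ],
)

```text
clock: 36.25
tcp_pos: [0.5446, 0.202, 0.3198]
orientation: [-0.001, 0.001, 1.0, -0.0]
wrist_force: [1.0, -0.9, 0.2]
finger_gap: -0.0003
grip_force: 0.0
```

```bash
python3 latch.py
python3 - <<'E'
from h import *
P,d,W=look("side");V=toC(W.reshape(-1,3)).reshape(W.shape);h=cv2.cvtColor(P,cv2.COLOR_RGB2HSV)
m=((h[...,0]<6)|(h[...,0]>174))&(h[...,1]>150)&(abs(V[...,1])<.03)&(V[...,0]<-.08)&(V[...,0]>-.2)&(V[...,2]>.02);q=V[m];print(np.polyfit(q[:,2],q[:,0],1) if len(q)>5 else len(q))
# hook bar/wires: points standing in front of apron
m=(abs(V[...,1])<.026)&(V[...,0]<-.104)&(V[...,0]>-.135)&(V[...,2]>.10)&(V[...,2]<.165)
q=V[m];
for z in np.arange(.10,.165,.006):
    s=q[abs(q[:,2]-z)<.003]; print(round(z,3),len(s),np.round(np.median(s[:,0]),4) if len(s) else "", np.round(np.unique(np.round(s[:,1]*200)/200),3) if len(s) else "")
E
python3 parts.py
```

```text
tcp local [0.15800176 0.00130596 0.31979175] -0.0002570959950742464 [ 0.96414346 -0.87830352  0.22264328]
top yel 47 med [-0.109 -0.002  0.154] min [-0.112 -0.018  0.15 ] max [-0.104  0.018  0.159]
side red 86 med [-0.125 -0.002  0.061] min [-0.129 -0.015  0.041] max [-0.122  0.011  0.081]
side yel 51 med [-0.113 -0.003  0.153] min [-0.117 -0.018  0.122] max [-0.083  0.014  0.158]
[-0.00583093 -0.12485981]
0.1 0  
0.106 13 -0.1194 [-0.025 -0.02  -0.01  -0.005  0.     0.005  0.015  0.02 ]
0.112 42 -0.1159 [-0.025 -0.02  -0.015 -0.01  -0.005 -0.     0.005  0.01   0.015  0.02 ]
0.118 35 -0.1174 [-0.025 -0.02  -0.015 -0.01  -0.005 -0.     0.005  0.01   0.015  0.02 ]
0.124 13 -0.1175 [-0.025 -0.02  -0.01   0.     0.02 ]
0.13 6 -0.1151 [-0.025 -0.02   0.02 ]
0.136 8 -0.1144 [-0.025 -0.02   0.015  0.02 ]
0.142 5 -0.1144 [-0.025  0.015  0.02 ]
0.148 19 -0.1139 [-0.025 -0.02  -0.015 -0.01  -0.005 -0.     0.005  0.01   0.015  0.02 ]
0.154 49 -0.1135 [-0.025 -0.02  -0.015 -0.01  -0.005  0.     0.005  0.01   0.015  0.02 ]
0.16 0  
side blue [255. 340.] 107 c [ 482.4 -237. ] size [48.3 22.1] ang 60.4 top 0.026
side blue [237. 397.] 730 c [ 426.5 -363.4] size [ 46.2 100.4] ang 8.3 top 0.052
top blue [401. 249.] 96 c [ 478.9 -229.4] size [47.  21.2] ang 58.2 top 0.028
top blue [450. 268.] 504 c [ 424.3 -357.2] size [ 47.5 101. ] ang 7.7 top 0.053
```

Run:
```python
from h import *
z=np.load("n.npz");p0=np.load("top0.npz");seen=0
for nm,d in(("n",z["d"]),("0",p0["d"]),("cur",look("top")[1])):
    W=cloud("top",d);m=(W[...,2]>.02)&(W[...,2]<.2)&(W[...,0]>.1)&(W[...,0]<.8)&(abs(W[...,1])<.75)
    k,lab,st,ce=cv2.connectedComponentsWithStats(m.astype(np.uint8))
    print(nm,[(np.round(W[lab==i][:,:2].mean(0),2).tolist(),int(st[i,4]),round(float(W[lab==i][:,2].max()),2)) for i in range(1,k) if st[i,4]>60])
```

```text
n [([0.75, -0.16], 2189, 0.09), ([0.54, 0.05], 7127, 0.16), ([0.54, -0.24], 138, 0.2), ([0.48, -0.23], 156, 0.03)]
0 [([0.75, -0.16], 2198, 0.09), ([0.55, 0.04], 6588, 0.14), ([0.52, 0.44], 5879, 0.07), ([0.58, -0.37], 409, 0.04), ([0.57, -0.26], 336, 0.04), ([0.48, -0.23], 162, 0.03), ([0.42, -0.35], 776, 0.06)]
cur [([0.75, -0.16], 2188, 0.09), ([0.54, 0.05], 7117, 0.16), ([0.48, -0.23], 159, 0.03), ([0.42, -0.35], 771, 0.06)]
```

Nothing else is out on the bench. The lever is shut, the bail is hooked and stretched, and the lid is flat.

```bash
python3 -c "from workcell import hand_in;print(hand_in())"
```

```text
the job is handed in; nothing more can be done
None
```

I handed the job in: the glass block and grating, the only two parts out, lie flat in the two rear pockets, the lid is hooked and flat, and by camera measurement the bail is behind the keeper with the lever snapped shut.

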